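Mark the planter foot rails at the press and crate them

ROBOT

A 6-joint arm with a two-finger parallel gripper is mounted at the origin on the work surface. World frame = base frame: x ahead of the robot, y to its left, z up, the work surface at z = 0. Lengths are in m, angles in rad, forces in N, time in s.
With the tool pointing down it reaches from about 0.4 to 0.925 m from the base axis. Payload 3.4 kg.
Tool frame: the origin (TCP) lies at the very end of the fingers, on their centre line; the grasp point (between the pads) lies 19 mm behind it; z points along the fingers, y is the direction in which the jaws open and shut (so a half turn about z gives the same grasp; the last joint's range is limited). The gripper opens to 85 mm and grips with 20 to 120 N. Pads are 22 mm wide; open, the fingers measure 114 mm over their backs; the gripper's body (76 mm by 85 mm) begins 54 mm behind the grasp point. The pads swing forward as they close: fully open they stand 13 mm farther back than shut.
Start: joints at [-1.312, 0.307, 1.506, -0, 1.328, -0.073], TCP at [0.188, -0.543, 0.231] pointing down, gripper open.
Joint ranges: [-3.12, 3.12], [-1.05, 2.28], [0.14, 2.33], [-1.42, 4.57], [0.1, 2.73], [-2.68, 2.68]. Speed limits (rad/s): [2.57, 2.57, 3.14, 3.14, 3.14, 3.14].

INTERFACE

Orientations are given as a 3x3 rotation matrix whose columns are the frame's x, y, z axes.
In Python, from workcell import arm, read_camera, order, models gives the robot as it stands. The module is installed in compiled form; this text tells all that it offers.
- The arm moves only by the tool apply_moves, never from a script. Its argument "commands" is a list of rows, each an object of numbers: "tx", "ty", "tz": the shift along the tool's x, y, z in units of 60 mm (1.0 is 60 mm); "ax", "ay", "az": the turn, a rotation vector about the tool's x, y, z in units of 8 degrees (1.0 is 8 degrees); "claw": the gripper's target within -1 to 1 (fully open at 1, half-way at 0, shut at -1). In form: [{"tx": .., "ty": .., "tz": .., "ax": .., "ay": .., "az": .., "claw": ..}, ...]. A call has 1 to 20 rows; each row shifts and turns the commanded pose from where the row before left it, along the tool's axes as they then stand; what a row does not reach is not made up. A row lasts 1/8 s, in which the tool goes at most 62.5 mm and 10.7 degrees, less where a joint would pass 70% of its speed; a pose out of reach is approached as far as the arm can. A call is refused whole if a number of a shift passes 1 or a number of a turn 1, either way. A call with a gripper value outside its range is refused whole. The fingers move at their own pace and stop on an object; "newtons" is the grip in N (left out, the last holds). Time passes only in rows, so rows that do not move let the fingers close. It gives the time, the measured TCP pose, the force and the opening at its end, in the units of the state.
- arm.sense(): the state, without advancing time (a new reading comes with each control period).
- read_camera(name): name is "scene" or "side" or "wrist"; returns a dict with "pixels" (400x640x3 uint8, red, green, blue), "depth" (400x640 float32, m along the optical axis (not along the pixel's ray), 0 where there is no reading), "fovy" (degrees; the focal length in pixels is half the picture's height over the tangent of half this angle, whatever the lens; pixels are square), "cx", "cy" (the principal point, pixels), "eye" and "rotation" of the camera in the world. Camera axes: x right, y up, looking along -z (the intrinsics and any distortion apply to the point x, -y, -z); pixel columns grow to the right and rows downward; lengths in m; the calibration is good to about 2 mm. A picture is of the moment at which its call begins.
- order.hand_in(): hands the job in, once; it reports no verdict.
Trained networks look in the newest picture that a camera, given by its name, has taken for a name from the list of things; names that differ only in an ending like _2 or _b are one class to them, and where a whole thing is asked for, a point or a joint stands for the part that bears it (a point fixed in the world has none). Each returns a list of dicts, best first, with "confidence" (0 to 1); they miss things now and then, are a little off and sometimes report something else, mostly with a low value. They report only what shows in the picture. A call takes as long as a camera call. They do not tell look-alikes from the thing itself.
- models.regions_of(name, camera): "pixels" (400x640 bool, what is visible of it) and "extent" ([left, top, width, height] in pixels, round what is visible of it).
The state is a dict: "clock": time; "q": joint angles; "joint_velocities": joint speeds; "joint_torque": joint torques, N m; "position": TCP position; "orientation": TCP orientation; "wrist_force": force on the tool from outside, world axes, zero at the start; "moment": the same for the moment, N m; "finger_gap": opening from 0.0 (shut) to 1.0 (fully open).
Only numpy, scipy, OpenCV 4.12 (cv2) and the standard library are available. Lean on these libraries where they do the work, as an engineer would, in place of code of your own. Each camera call takes 0.05 s, during which the arm holds its last target. There are 200 camera calls.

TASK

Mark every planter foot rail on the bench at the blue press, one at a time in the order bronze, black, blue, red (some may be missing): lay the rail flat on the bed with the long edge nearest its white dot flush against the fence, slide it until the dot is under the fixed tip, let go of it, and press the red button right down for a moment. Put the marked rails flat in the white crate, lengthwise, and leave the planter, vase and saucers where they are.

Things in the scene. Friction and masses are not known exactly. Their poses are not given: they have to be found in the camera images.
- press: fixed blue marking press. Origin on the table straight under the tip; x points across the bed to the fence, away from the robot; y along the fence to the left; z up. Aluminium bed, top 20 mm above the table, from x = -145 mm to the fence, 150 mm to either side of the tip. A red line on the bed's front (y = 0) shows where the tip is. Housing 80 mm wide, 130 mm tall, x = +75 to +175 mm
- press_arm (a point): front end of the slim blue arm that overhangs the bed, at its top, 88 mm above the table and 8 mm in front of the tip. The arm is 18 mm wide, 22 mm tall (underside 66 mm above the table) and runs from here in +x to the housing; the tip's holder, 16 mm in diameter, hangs below it
- tip (a point): the point of the fixed marking pin, pointing down, 48 mm above the table (8 mm above the top of a rail lying on the bed), 16 mm in front of the fence face. It does not move; when the button is pressed it is taken to mark what lies under it
- fence (a point): middle of the fence's front face, at bed height (20 mm above the table), straight behind the tip; axes as the press. The fence is a straight dark steel strip along y, 300 mm long, 10 mm deep and only 6 mm tall (top 26 mm above the table); its face is 16 mm beyond the tip
- fire (a joint): round red push button, 36 mm in diameter, on a yellow base standing on the table; travel in m: 0 = up, 0.006 = fully down (about 5 N), springs back; the press marks when it is down past 0.004
- fire_top (a point): middle of the top of the red button, 22 mm above the table when up, 16 mm when fully down; press straight down here
- crate: fixed white slatted plastic crate, open on top, 200 x 118 x 60 mm outside, walls and floor 5 mm, inside 190 x 108 x 55 mm. Origin at the centre of its underside, x along its long side, z up. Rails fit only lengthwise; they may lie on top of one another
- planter: bystander: heavy dark bronze planter about 290 x 105 x 56 mm; origin at the centre of its underside
- vase: bystander: grey flared vase, 84 mm wide, 100 mm tall; origin at the centre of its underside
- saucers: bystander: stack of black saucers 124 mm wide, 24 mm tall; origin at the centre of its underside
- rail_bronze: bronze (golden brown) planter foot rail, loose flat bar 130 x 56 x 20 mm, about 0.35 kg (may be absent). Origin: centre of its underside, x along its length, y across, z up. White dot, 12 mm wide, on top at x = 22, y = +12 mm: 16 mm from the +y long edge (the near edge), 40 mm from the other; a thin white line crosses the bar through the dot
- rail_bronze_dot (a point): centre of the white dot on the bronze rail's top face; axes as the rail
- rail_bronze_edge (a point): middle of the bronze rail's +y long edge (the one nearest the dot) at its underside: the edge that goes against the fence
- rail_black: black planter foot rail, loose flat bar 130 x 56 x 20 mm, about 0.35 kg (may be absent). Origin: centre of its underside, x along its length, y across, z up. White dot, 12 mm wide, on top at x = -24, y = +12 mm: 16 mm from the +y long edge (the near edge), 40 mm from the other; a thin white line crosses the bar through the dot
- rail_black_dot (a point): centre of the white dot on the black rail's top face; axes as the rail
- rail_black_edge (a point): middle of the black rail's +y long edge (the one nearest the dot) at its underside: the edge that goes against the fence
- rail_blue: blue planter foot rail, loose flat bar 130 x 56 x 20 mm, about 0.35 kg (may be absent). Origin: centre of its underside, x along its length, y across, z up. White dot, 12 mm wide, on top at x = -20, y = +12 mm: 16 mm from the +y long edge (the near edge), 40 mm from the other; a thin white line crosses the bar through the dot
- rail_blue_dot (a point): centre of the white dot on the blue rail's top face; axes as the rail
- rail_blue_edge (a point): middle of the blue rail's +y long edge (the one nearest the dot) at its underside: the edge that goes against the fence
- rail_red: red planter foot rail, loose flat bar 130 x 56 x 20 mm, about 0.35 kg (may be absent). Origin: centre of its underside, x along its length, y across, z up. White dot, 12 mm wide, on top at x = 27, y = +12 mm: 16 mm from the +y long edge (the near edge), 40 mm from the other; a thin white line crosses the bar through the dot
- rail_red_dot (a point): centre of the white dot on the red rail's top face; axes as the rail
- rail_red_edge (a point): middle of the red rail's +y long edge (the one nearest the dot) at its underside: the edge that goes against the fence
Mind the look-alikes: they are no part of the job. Several things have the shape of the crate; the one meant has the colours described above.

How it is judged:
On the way, in this order (a step that is already met when the one before it is completed fails the run):
1. the bronze rail lies flush against the fence with its white dot under the tip, let go, while the button is held down (its top then lies lower than the rail on the bed) (horizontal distance between rail_bronze_dot and tip below 0.006 m and angle between the x axis of rail_bronze and the y axis of fence, either way round below 0.05 rad and x of rail_bronze_edge in the frame of fence between -0.004 and 0.004 m and z of rail_bronze_edge in the frame of fence between -0.004 and 0.004 m and linear speed of rail_bronze below 0.02 m/s and contact force between the fingers and rail_bronze below 0.5 N and z of fire_top in the frame of rail_bronze below -0.0017 m), for 0.1 s.
2. the black rail lies flush against the fence with its white dot under the tip, let go, while the button is held down (its top then lies lower than the rail on the bed) (horizontal distance between rail_black_dot and tip below 0.006 m and angle between the x axis of rail_black and the y axis of fence, either way round below 0.05 rad and x of rail_black_edge in the frame of fence between -0.004 and 0.004 m and z of rail_black_edge in the frame of fence between -0.004 and 0.004 m and linear speed of rail_black below 0.02 m/s and contact force between the fingers and rail_black below 0.5 N and z of fire_top in the frame of rail_black below -0.0017 m), for 0.1 s.
3. the blue rail lies flush against the fence with its white dot under the tip, let go, while the button is held down (its top then lies lower than the rail on the bed) (horizontal distance between rail_blue_dot and tip below 0.006 m and angle between the x axis of rail_blue and the y axis of fence, either way round below 0.05 rad and x of rail_blue_edge in the frame of fence between -0.004 and 0.004 m and z of rail_blue_edge in the frame of fence between -0.004 and 0.004 m and linear speed of rail_blue below 0.02 m/s and contact force between the fingers and rail_blue below 0.5 N and z of fire_top in the frame of rail_blue below -0.0017 m), for 0.1 s.
4. the red rail lies flush against the fence with its white dot under the tip, let go, while the button is held down (its top then lies lower than the rail on the bed) (horizontal distance between rail_red_dot and tip below 0.006 m and angle between the x axis of rail_red and the y axis of fence, either way round below 0.05 rad and x of rail_red_edge in the frame of fence between -0.004 and 0.004 m and z of rail_red_edge in the frame of fence between -0.004 and 0.004 m and linear speed of rail_red below 0.02 m/s and contact force between the fingers and rail_red below 0.5 N and z of fire_top in the frame of rail_red below -0.0017 m), for 0.1 s.
At the end, for the whole second after the job is handed in: each rail present lies flat (0.2 rad), at rest and let go inside the crate, underside below 55 mm; when marked it lay untouched with its dot within 6 mm of the tip seen from above, its edge within 4 mm and 0.05 rad of the fence, the button past 4 mm for 0.1 s (x of rail_bronze in the frame of crate between -0.045 and 0.045 m and y of rail_bronze in the frame of crate between -0.035 and 0.035 m and z of rail_bronze in the frame of crate between 0 and 0.055 m and angle between each of rail_bronze, rail_black, rail_blue, rail_red's own z axis and vertical below 0.2 rad and linear speed of each of rail_bronze, rail_black, rail_blue, rail_red below 0.02 m/s and contact force between the fingers and rail_bronze below 0.2 N and x of rail_black in the frame of crate between -0.045 and 0.045 m and y of rail_black in the frame of crate between -0.035 and 0.035 m and z of rail_black in the frame of crate between 0 and 0.055 m and contact force between the fingers and rail_black below 0.2 N and x of rail_blue in the frame of crate between -0.045 and 0.045 m and y of rail_blue in the frame of crate between -0.035 and 0.035 m and z of rail_blue in the frame of crate between 0 and 0.055 m and contact force between the fingers and rail_blue below 0.2 N and x of rail_red in the frame of crate between -0.045 and 0.045 m and y of rail_red in the frame of crate between -0.035 and 0.035 m and z of rail_red in the frame of crate between 0 and 0.055 m and contact force between the fingers and rail_red below 0.2 N).
It fails at once if the planter is moved more than 30 mm or tipped over (distance of planter from where it was at the start of the episode above 0.03 m or angle between planter's own z axis and vertical above 0.4 rad).
It fails at once if the vase is moved more than 30 mm or tipped over (distance of vase from where it was at the start of the episode above 0.03 m or angle between vase's own z axis and vertical above 0.4 rad).
It fails at once if the saucers is moved more than 30 mm or tipped over (distance of saucers from where it was at the start of the episode above 0.03 m or angle between saucers's own z axis and vertical above 0.4 rad).
Of rail_bronze, rail_black, rail_blue, rail_red only 2 to 3 are there at a start; the rules pass over those that are not, and their reading is None.
At some moment in a run one of rail_bronze, rail_black, rail_blue, rail_red may be knocked a few centimetres aside while the robot is not near it.
Once in a run the grip may slacken for a moment while it holds something.
It also fails if it takes over 210 s, if anything falls off the work surface, if the arm or the gripper's body presses on something with over 40 N, if the wrist force passes 120 N, or if a joint passes its speed limit or range.

## Working session

There is one attempt and no reset: what is moved stays moved. The work goes in short steps, Python scripts to look and compute and a tool call to move; the robot and the scene stay as the last step left them, time stands still between calls to the robot, and variables do not carry over. Pictures are saved under pics/ and viewed, about 12 in all and at most 16, crops included, and the job is handed in when it is done.

Besides the shell and the picture viewer there is one more tool, called as a command line: name --argument value ..., lists and objects as JSON in quotes. apply_moves: Moves the arm, as the interface text tells. Its arguments: {"type":"object","properties":{"commands":{"type":"array","items":{"type":"object","properties":{"tx":{"type":"number"},"ty":{"type":"number"},"tz":{"type":"number"},"ax":{"type":"number"},"ay":{"type":"number"},"az":{"type":"number"},"claw":{"type":"number"}}}},"newtons":{"type":"number"}},"required":["commands"]}

```bash
mkdir -p pics; cat > h.py <<'E'
import numpy as np, cv2
from workcell import arm, read_camera, order, models
def world(c, u, v, d):
    f=200/np.tan(np.radians(c['fovy'])/2)
    p=np.stack([(u-c['cx'])/f*d, -(v-c['cy'])/f*d, -d],-1)
    return p@np.array(c['rotation']).T+np.array(c['eye'])
def cloud(c, m=None):
    v,u=np.mgrid[0:400,0:640]
    return world(c,u,v,c['depth'].astype(float))
def save(c,n): cv2.imwrite('pics/'+n+'.png',cv2.cvtColor(c['pixels'],cv2.COLOR_RGB2BGR))
E
python3 - <<'E'
from h import *
s=arm.sense(); print({k:np.round(v,3).tolist() for k,v in s.items()})
for n in ['scene','side']:
    c=read_camera(n); save(c,n+'0'); P=cloud(c)
    print(n,{k:np.round(c[k],3).tolist() for k in ['fovy','cx','cy','eye','rotation']}, [k for k in c])
    for t in ['press','fire','crate','planter','vase','saucers','rail_bronze','rail_black','rail_blue','rail_red']:
        for r in models.regions_of(t,n)[:3]:
            m=r['pixels']&(c['depth']>0)
            p=P[m]; 
            if len(p): print(t,round(r['confidence'],2),r['extent'],np.round(np.median(p,0),3),np.round(c['pixels'][m].mean(0)))
E
```

```text
{'clock': 0.0, 'q': [-1.311, 0.308, 1.508, 0.0, 1.328, -0.074], 'joint_velocities': [0.001, -0.002, -0.002, 0.0, -0.001, 0.0], 'joint_torque': [0.001, -45.754, -25.191, -0.0, 0.013, -0.0], 'position': [0.188, -0.543, 0.23], 'orientation': [[0.945, 0.327, -0.001], [0.327, -0.945, 0.002], [0.0, -0.002, -1.0]], 'wrist_force': [-0.306, 0.26, -0.28], 'moment': [-0.005, -0.005, -0.023], 'finger_gap': 1.001}
scene {'fovy': 53.573, 'cx': 320.086, 'cy': 200.214, 'eye': [1.086, -0.037, 1.031], 'rotation': [[-0.107, -0.85, 0.515], [0.994, -0.094, 0.051], [0.005, 0.518, 0.856]]} ['pixels', 'depth', 'fovy', 'cx', 'cy', 'eye', 'rotation']
fire 0.39 [307.0, 176.9, 8.9, 9.9] [ 0.418 -0.134  0.022] [178.  80.  43.]
crate 0.95 [195.1, 169.1, 58.7, 71.0] [ 0.522 -0.378  0.012] [169. 172. 168.]
crate 0.9 [215.3, 99.7, 63.8, 65.0] [ 0.241 -0.365  0.022] [ 48. 116.  64.]
crate 0.84 [103.6, 158.2, 81.9, 73.5] [ 0.515 -0.62   0.021] [159. 149.  53.]
planter 0.83 [180.0, 240.5, 111.4, 68.3] [ 0.746 -0.283  0.056] [35. 29. 24.]
vase 0.56 [381.7, 283.0, 39.9, 41.5] [0.787 0.127 0.1  ] [ 94.  98. 101.]
vase 0.5
[... 756 characters left out ...]

crate 0.73 [288.3, 272.5, 90.5, 58.1] [ 0.525 -0.363  0.008] [185. 183. 180.]
crate 0.56 [159.2, 264.1, 103.2, 70.2] [ 0.241 -0.352  0.011] [ 26. 115.  44.]
planter 0.88 [390.4, 219.7, 46.6, 102.7] [ 0.729 -0.319  0.055] [30. 22. 17.]
vase 0.9 [390.9, 125.0, 26.0, 34.5] [0.775 0.112 0.097] [72. 72. 74.]
saucers 0.96 [365.8, 110.4, 35.6, 23.9] [0.746 0.293 0.023] [45. 44. 44.]
rail_bronze 0.58 [332.9, 124.6, 22.9, 29.8] [0.597 0.213 0.019] [150.  94.  45.]
rail_black 0.61 [316.8, 103.9, 42.4, 15.1] [0.582 0.377 0.018] [53. 51. 51.]
rail_black 0.38 [313.9, 160.4, 121.3, 81.0] [ 0.623 -0.073  0.02 ] [151. 161. 170.]
rail_blue 0.5 [391.2, 218.3, 47.3, 105.6] [ 0.73  -0.318  0.055] [30. 23. 17.]
```

View pics/scene0.png

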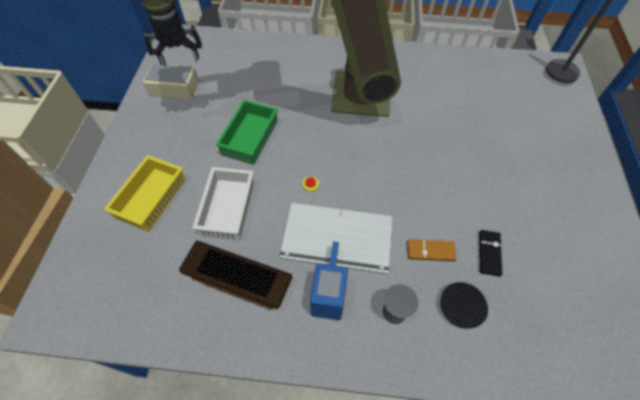

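View pics/side0.png

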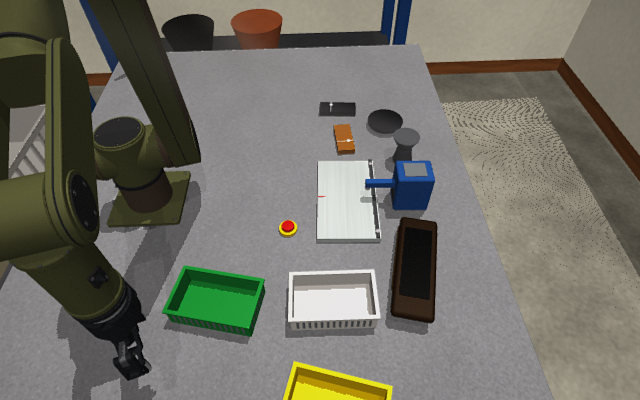

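Scene view: bronze rail at (432,250), black rail at (490,252), press with tip arm at about (335,255), button at (311,184), white crate at (225,202). The side view agrees. No blue or red rail is visible. Next I'll get finer poses.

```bash
python3 - <<'E'
from h import *
tiles=[]
for n in ['scene','side']:
    c=read_camera(n); P=cloud(c); Z=P[...,2]; ok=c['depth']>0
    R=P; 
    def box(x0,x1,y0,y1,z0,z1): return ok&(R[...,0]>x0)&(R[...,0]<x1)&(R[...,1]>y0)&(R[...,1]<y1)&(Z>z0)&(Z<z1)
    for t,b in dict(bronze=(.5,.7,.13,.31,.013,.03),black=(.48,.7,.32,.47,.013,.03),bed=(.44,.72,-.25,.16,.014,.023),arm=(.5,.75,-.15,.05,.08,.1),housing=(.6,.9,-.2,.1,.12,.14),crate=(.38,.66,-.5,-.27,.052,.07),fire=(.38,.46,-.18,-.1,.017,.03),vase=(.7,.9,.05,.2,.09,.12)).items():
        q=P[box(*b)]
        if len(q)<5: print(n,t,len(q)); continue
        (cx,cy),(w,h),a=cv2.minAreaRect(q[:,:2].astype(np.float32))
        print(n,t,len(q),np.round([cx,cy,w,h],4),round(a,2),'zmed',round(float(np.median(q[:,2])),4))
    # white dots in rails
    for t,b in dict(bronze=(.5,.7,.13,.31,.013,.03),black=(.48,.7,.32,.47,.013,.03)).items():
        m=box(*b)&(c['pixels'].min(-1)>150)
        print(n,t,'white',m.sum(),np.round(P[m].mean(0),4) if m.any() else '')
    # ortho at z=.02
    f=200/np.tan(np.radians(c['fovy'])/2)
    s=.001; X,Y=np.meshgrid(np.arange(.40,.80,s*1),np.arange(-.25,.47,s)[::-1],indexing='ij')
    W=np.stack([X,Y,np.full_like(X,.02)],-1); q=(W-c['eye'])@np.array(c['rotation'])
    u=c['cx']+f*q[...,0]/-q[...,2]; v=c['cy']-f*q[...,1]/-q[...,2]
    tiles.append(cv2.remap(c['pixels'],u.astype(np.float32),v.astype(np.float32),cv2.INTER_CUBIC)[::-1])
im=np.vstack(tiles)[:, :, ::-1]; im=cv2.resize(im,None,fx=.75,fy=.75)
cv2.imwrite('pics/ortho.png',im); print(im.shape)
E
```

```text
scene bronze 949 [0.6374 0.2358 0.1324 0.1392] 3.67 zmed 0.0208
scene black 939 [0.6161 0.3838 0.0783 0.1952] 73.67 zmed 0.0207
scene bed 4846 [ 0.5884 -0.0364  0.3003  0.178 ] 87.47 zmed 0.0204
scene arm 167 [ 0.6713 -0.04    0.0177  0.0673] 87.24 zmed 0.0886
scene housing 1377 [ 0.771  -0.0445  0.0799  0.0987] 87.22 zmed 0.1311
scene crate 790 [ 0.5254 -0.3689  0.1278  0.2113] 89.16 zmed 0.0601
scene fire 98 [ 0.4148 -0.1337  0.0345  0.0358] 85.84 zmed 0.0217
scene vase 917 [0.7823 0.1293 0.0806 0.0812] 15.04 zmed 0.1007
scene bronze white 16 [0.6125 0.2073 0.0215]
scene black white 10 [0.5657 0.4059 0.0215]
side bronze 476 [0.6373 0.2323 0.1364 0.1436] 4.9 zmed 0.0192
side black 381 [0.6154 0.3822 0.0743 0.192 ] 75.89 zmed 0.0186
side bed 4292 [ 0.61   -0.0186  0.3483  0.2199] 87.98 zmed 0.0194
side arm 264 [ 0.6912 -0.0602  0.1024  0.0781] 13.13 zmed 0.0871
side housing 805 [ 0.7677 -0.0496  0.0825  0.0991] 87.84 zmed 0.1296
side crate 1208 [ 0.5402 -0.3725  0.1295  0.2398] 88.95 zmed 0.0594
side fire 106 [ 0.4128 -0.1386  0.0322  0.0341] 65.06 zmed 0.0213
side vase 399 [0.7807 0.1265 0.0805 0.0839] 23.9 zmed 0.0989
side bronze white 11 [0.6098 0.2062 0.0195]
side black white 7 [0.5659 0.4078 0.0188]
(600, 540, 3)
```

View pics/ortho.png

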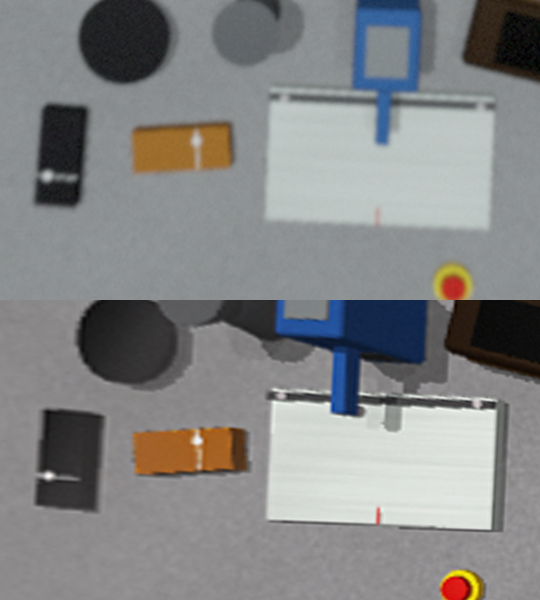

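Ortho view (top is +x, left is +y): bronze at (182,148) with its dot near the far edge, towards −y. Black at (62,155) with its dot on the +y edge, near end. Tip is near (0.645,−0.040) with the press turned about −2.5°. Now a planner helper, then move over bronze to look with the wrist camera.

```bash
cat >> h.py <<'E'
def plan(p, yaw, s=None):
    """turn first (az, tool z down), then shift; yaw = world angle of tool y axis, deg (mod 180, nearest)"""
    s=s or arm.sense(); R=np.array(s['orientation']); x=np.array(s['position'])
    cur=np.degrees(np.arctan2(R[1,1],R[0,1])); d=(yaw-cur+90)%180-90
    a=np.radians(cur+d); ty=np.array([np.cos(a),np.sin(a),0]); tz=np.array([0,0,-1.]); tx=np.cross(ty,tz)
    D=np.array(p)-x
    print('pos',np.round(x,4),'yaw',round(cur,2),'F',np.round(s['wrist_force'],1),'gap',round(s['finger_gap'],3),'t',round(s['clock'],2))
    print('turn az total',round(-d/8,3),' shift tx,ty,tz total',np.round([D@tx/.06,D@ty/.06,D@tz/.06],3), 'tilt',np.round(R[:,2],4))
E
python3 -c "
from h import *
plan((.603,.227,.25),0)"
```

```text
pos [ 0.1878 -0.5435  0.2313] yaw -70.93 F [-0.4 -0.1  0.5] gap 1.002 t 1.2
turn az total -8.867  shift tx,ty,tz total [12.841  6.92  -0.312] tilt [-0. -0. -1.]
```

apply_moves --commands '[{"az":-0.985},{"az":-0.985},{"az":-0.985},{"az":-0.985},{"az":-0.985},{"az":-0.985},{"az":-0.985},{"az":-0.985},{"az":-0.985}]'

```text
invalid input
```

apply_moves --commands '[{"tx":0.7,"ty":0.38},{"tx":0.7,"ty":0.38},{"tx":0.7,"ty":0.38},{"tx":0.7,"ty":0.38},{"tx":0.7,"ty":0.38},{"tx":0.7,"ty":0.38},{"tx":0.7,"ty":0.38},{"tx":0.7,"ty":0.38},{"tx":0.7,"ty":0.38},{"tx":0.7,"ty":0.38},{"tx":0.7,"ty":0.38},{"tx":0.7,"ty":0.38},{"tx":0.7,"ty":0.38},{"tx":0.7,"ty":0.38},{"tx":0.7,"ty":0.38},{"tx":0.7,"ty":0.38},{"tx":0.7,"ty":0.38},{"tx":0.7,"ty":0.38},{},{}]'

```text
invalid input
```

```bash
cat >> h.py <<'E'
def fit(c, col):
    """best rail rect from the network mask, top face z~.02; returns centre, angle, dot"""
    n={'bronze':'rail_bronze','black':'rail_black'}[col]
E
python3 - <<'E'
from h import *
plan((.603,.227,.25),0)
c=read_camera('wrist'); save(c,'w1')
print({k:np.round(c[k],3).tolist() for k in ['fovy','cx','cy','eye','rotation']})
P=cloud(c)
for t in ['rail_bronze','rail_black','press','rail_blue','rail_red']:
    for r in models.regions_of(t,'wrist')[:2]:
        m=r['pixels']&(c['depth']>0); print(t,round(r['confidence'],2),r['extent'],np.round(np.median(P[m],0),3) if m.any() else 0)
E
```

```text
pos [ 0.1878 -0.5435  0.2313] yaw -70.93 F [-0.4 -0.1  0.5] gap 1.002 t 1.2
turn az total -8.867  shift tx,ty,tz total [12.841  6.92  -0.312] tilt [-0. -0. -1.]
{'fovy': 63.154, 'cx': 316.787, 'cy': 199.298, 'eye': [0.258, -0.519, 0.374], 'rotation': [[0.327, 0.903, 0.277], [-0.945, 0.313, 0.095], [-0.001, -0.293, 0.956]]}
```

View pics/w1.png

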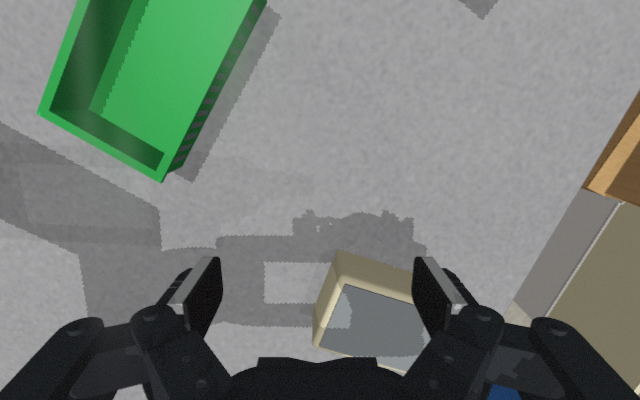

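The wrist view shows only the green look-alike crate, because both moves were refused. All fields are probably required.

apply_moves --commands '[{"tx":0,"ty":0,"tz":0,"ax":0,"ay":0,"az":-0.985,"claw":1},{"tx":0,"ty":0,"tz":0,"ax":0,"ay":0,"az":-0.985,"claw":1},{"tx":0,"ty":0,"tz":0,"ax":0,"ay":0,"az":-0.985,"claw":1},{"tx":0,"ty":0,"tz":0,"ax":0,"ay":0,"az":-0.985,"claw":1},{"tx":0,"ty":0,"tz":0,"ax":0,"ay":0,"az":-0.985,"claw":1},{"tx":0,"ty":0,"tz":0,"ax":0,"ay":0,"az":-0.985,"claw":1},{"tx":0,"ty":0,"tz":0,"ax":0,"ay":0,"az":-0.985,"claw":1},{"tx":0,"ty":0,"tz":0,"ax":0,"ay":0,"az":-0.985,"claw":1},{"tx":0,"ty":0,"tz":0,"ax":0,"ay":0,"az":-0.985,"claw":1}]' --newtons 40

```text
clock: 2.62
position: [0.1878, -0.5435, 0.2313]
orientation: [[-0.004, 1.0, -0.0], [1.0, 0.004, -0.0], [-0.0, -0.0, -1.0]]
wrist_force: [0.4, -0.4, 0.1]
finger_gap: 1.002
```

apply_moves --commands '[{"tx":0.7,"ty":0.38,"claw":1},{"tx":0.7,"ty":0.38,"claw":1},{"tx":0.7,"ty":0.38,"claw":1},{"tx":0.7,"ty":0.38,"claw":1},{"tx":0.7,"ty":0.38,"claw":1},{"tx":0.7,"ty":0.38,"claw":1},{"tx":0.7,"ty":0.38,"claw":1},{"tx":0.7,"ty":0.38,"claw":1},{"tx":0.7,"ty":0.38,"claw":1},{"tx":0.7,"ty":0.38,"claw":1},{"tx":0.7,"ty":0.38,"claw":1},{"tx":0.7,"ty":0.38,"claw":1},{"tx":0.7,"ty":0.38,"claw":1},{"tx":0.7,"ty":0.38,"claw":1},{"tx":0.7,"ty":0.38,"claw":1},{"tx":0.7,"ty":0.38,"claw":1},{"tx":0.7,"ty":0.38,"claw":1},{"tx":0.7,"ty":0.38,"claw":1},{"claw":1},{"claw":1}]'

```text
invalid input
```

apply_moves --commands '[{"tx":0.7,"ty":0.38,"tz":0,"ax":0,"ay":0,"az":0,"claw":1},{"tx":0.7,"ty":0.38,"tz":0,"ax":0,"ay":0,"az":0,"claw":1},{"tx":0.7,"ty":0.38,"tz":0,"ax":0,"ay":0,"az":0,"claw":1},{"tx":0.7,"ty":0.38,"tz":0,"ax":0,"ay":0,"az":0,"claw":1},{"tx":0.7,"ty":0.38,"tz":0,"ax":0,"ay":0,"az":0,"claw":1},{"tx":0.7,"ty":0.38,"tz":0,"ax":0,"ay":0,"az":0,"claw":1},{"tx":0.7,"ty":0.38,"tz":0,"ax":0,"ay":0,"az":0,"claw":1},{"tx":0.7,"ty":0.38,"tz":0,"ax":0,"ay":0,"az":0,"claw":1},{"tx":0.7,"ty":0.38,"tz":0,"ax":0,"ay":0,"az":0,"claw":1},{"tx":0.7,"ty":0.38,"tz":0,"ax":0,"ay":0,"az":0,"claw":1},{"tx":0.7,"ty":0.38,"tz":0,"ax":0,"ay":0,"az":0,"claw":1},{"tx":0.7,"ty":0.38,"tz":0,"ax":0,"ay":0,"az":0,"claw":1},{"tx":0.7,"ty":0.38,"tz":0,"ax":0,"ay":0,"az":0,"claw":1},{"tx":0.7,"ty":0.38,"tz":0,"ax":0,"ay":0,"az":0,"claw":1},{"tx":0.7,"ty":0.38,"tz":0,"ax":0,"ay":0,"az":0,"claw":1},{"tx":0.7,"ty":0.38,"tz":0,"ax":0,"ay":0,"az":0,"claw":1},{"tx":0.7,"ty":0.38,"tz":0,"ax":0,"ay":0,"az":0,"claw":1},{"tx":0.7,"ty":0.38,"tz":0,"ax":0,"ay":0,"az":0,"claw":1},{"tx":0,"ty":0,"tz":0,"ax":0,"ay":0,"az":0,"claw":1},{"tx":0,"ty":0,"tz":0,"ax":0,"ay":0,"az":0,"claw":1}]'

```text
clock: 5.12
position: [0.5978, 0.2122, 0.2308]
orientation: [[-0.0, 1.0, -0.001], [1.0, 0.0, -0.001], [-0.001, -0.001, -1.0]]
wrist_force: [-0.1, -0.1, 1.1]
finger_gap: 1.0
```

```bash
python3 - <<'E'
from h import *
plan((.603,.227,.25),0)
c=read_camera('wrist'); save(c,'w2')
print({k:np.round(c[k],3).tolist() for k in ['eye','rotation']})
P=cloud(c)
for t in ['rail_bronze','rail_black','press','rail_blue','rail_red']:
    for r in models.regions_of(t,'wrist')[:2]:
        m=r['pixels']&(c['depth']>0); print(t,round(r['confidence'],2),r['extent'],np.round(np.median(P[m],0),3) if m.any() else 0)
E
```

```text
pos [0.5978 0.2122 0.2308] yaw 0.02 F [-0.1 -0.1  1.1] gap 1.0 t 5.12
turn az total 0.003  shift tx,ty,tz total [ 0.246  0.086 -0.32 ] tilt [-1.3e-03 -9.0e-04 -1.0e+00]
{'eye': [0.597, 0.288, 0.374], 'rotation': [[1.0, -0.001, 0.001], [0.001, 0.956, 0.294], [-0.001, -0.294, 0.956]]}
rail_bronze 0.64 [289.3, 95.1, 57.4, 118.6] [0.599 0.234 0.021]
rail_black 0.92 [242.3, 2.6, 135.2, 23.0] [0.595 0.37  0.02 ]
rail_black 0.48 [404.9, 15.4, 124.5, 131.4] [0.749 0.306 0.025]
press 0.65 [242.1, 246.7, 279.2, 152.1] [0.595 0.04  0.02 ]
rail_red 0.21 [290.5, 93.1, 57.9, 120.4] [0.599 0.234 0.021]
```

View pics/w2.png

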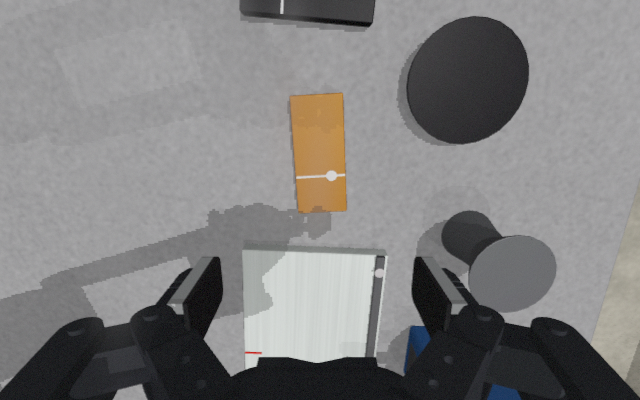

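Wrist view: bronze spans (291–346, 95–212) with its dot at (331,175). Black is at the top edge, the saucers at (468,80), the vase at (512,272), and the bed with red line at (253,353). Now a precise fit.

```bash
cat >> h.py <<'E'
def plane(c,u,v,z):
    q=world(c,np.asarray(u,float),np.asarray(v,float),np.ones(np.shape(u))); e=np.array(c['eye']); d=q-e
    return e+d*((z-e[2])/d[...,2])[...,None]
def railfit(c, guess, ztop=.02, col='bronze'):
    """rect of the top face from depth+colour near guess"""
    P=cloud(c); I=c['pixels'].astype(int)
    m=(np.hypot(P[...,0]-guess[0],P[...,1]-guess[1])<.1)&(abs(P[...,2]-ztop)<.0045)&(c['depth']>0)
    white=I.min(-1)>I.max(-1).max()*0+140
    cm=(I[...,0]-I[...,2]>40) if col=='bronze' else (I.max(-1)<90)
    k=np.ones((3,3),np.uint8)
    body=cv2.morphologyEx((m&cm).astype(np.uint8),cv2.MORPH_CLOSE,np.ones((9,9),np.uint8))
    body=cv2.morphologyEx(body,cv2.MORPH_OPEN,k)
    n,l,st,_=cv2.connectedComponentsWithStats(body); i=1+np.argmax(st[1:,4]); b=l==i
    cnt=max(cv2.findContours(b.astype(np.uint8),cv2.RETR_EXTERNAL,cv2.CHAIN_APPROX_NONE)[0],key=len)[:,0]
    q=plane(c,cnt[:,0],cnt[:,1],ztop)[:,:2]
    (x,y),(w,h),a=cv2.minAreaRect(q.astype(np.float32))
    a=a if w>h else a+90   # long axis angle
    fill=cv2.fillConvexPoly(np.zeros((400,640),np.uint8),cv2.convexHull(cnt),1)>0
    wm=(fill&(I.min(-1)>I[fill].mean()+50)).astype(np.uint8)
    o=cv2.morphologyEx(wm,cv2.MORPH_OPEN,cv2.getStructuringElement(cv2.MORPH_ELLIPSE,(5,5)))
    v,u=np.nonzero(o); d=plane(c,u.mean(),v.mean(),ztop)[:2] if len(u) else None
    # long axis direction so that dot is at +y side
    ax=np.array([np.cos(np.radians(a)),np.sin(np.radians(a))]); 
    if d is not None and np.cross(ax,d-[x,y])<0: ax=-ax
    off=None if d is None else (np.round([(d-[x,y])@ax,np.cross(ax,d-[x,y])],4))
    print(col,'centre',np.round([x,y],4),'size',np.round([max(w,h),min(w,h)],4),'rail x angle',round(np.degrees(np.arctan2(ax[1],ax[0])),2),'dot',None if d is None else np.round(d,4),'dot in rail',off,'n',len(u))
E
python3 - <<'E'
from h import *
c=read_camera('wrist'); P=cloud(c); I=c['pixels'].astype(int)
railfit(c,(.60,.23))
# bed: bright pixels z~.02
m=(abs(P[...,2]-.02)<.004)&(I.min(-1)>150)&(P[...,1]<.13)&(P[...,1]>-.1)
v,u=np.nonzero(m&(np.arange(400)[:,None]<345)); 
for r0 in (265,285,305,325,340):
    uu=np.nonzero(m[r0])[0]; print(r0,uu.min(),uu.max(),np.round(plane(c,uu.min(),r0,.02),4),np.round(plane(c,uu.max(),r0,.02),4))
red=(I[...,0]-I[...,1]>50)&(I[...,2]<120)&(np.arange(400)[:,None]>330)&(np.arange(640)<300); v,u=np.nonzero(red); print('red',u.mean(),v.mean(),plane(c,u.mean(),v.mean(),.02))
for cc in (255,290,330,360):
    vv=np.nonzero(m[:,cc])[0]; print(cc,vv.min(),np.round(plane(c,cc,vv.min(),.02),4))
plan((.603,.227,.25),0)
E
```

```text
bronze centre [0.5993 0.2285] size [0.1294 0.0557] rail x angle -86.72 dot [0.6127 0.207 ] dot in rail [0.0222 0.0121] n 76
265 242 385 [0.5066 0.0947 0.02  ] [0.6804 0.0944 0.02  ]
285 244 383 [0.5072 0.0671 0.02  ] [0.6796 0.0668 0.02  ]
305 244 381 [0.5052 0.0382 0.02  ] [0.6787 0.038  0.02  ]
325 244 378 [0.5032 0.0082 0.02  ] [0.6766 0.0079 0.02  ]
340 244 376 [ 0.5017 -0.0152  0.02  ] [ 0.6752 -0.0155  0.02  ]
red 251.5 351.61538461538464 [ 0.51039132 -0.0338626   0.02      ]
255 250 [0.5235 0.1147 0.02  ]
290 251 [0.5654 0.1133 0.02  ]
330 252 [0.6133 0.1119 0.02  ]
360 253 [0.6494 0.1106 0.02  ]
pos [0.5982 0.2116 0.2317] yaw -0.07 F [-0.2 -0.   0.1] gap 1.0 t 5.47
turn az total -0.009  shift tx,ty,tz total [ 0.256  0.08  -0.306] tilt [ 2.e-04  0.e+00 -1.e+00]
```

```bash
python3 -c "
from h import *
plan((.5977,.2565,.004),3.28)"
```

```text
pos [0.5982 0.2116 0.2317] yaw -0.07 F [-0.2 -0.   0.1] gap 1.0 t 5.47
turn az total -0.419  shift tx,ty,tz total [0.747 0.035 3.794] tilt [ 2.e-04  0.e+00 -1.e+00]
```

apply_moves --commands '[{"tx":0,"ty":0,"tz":0,"ax":0,"ay":0,"az":-0.42,"claw":1},{"tx":0.375,"ty":0.018,"tz":0.4,"ax":0,"ay":0,"az":0,"claw":1},{"tx":0.375,"ty":0.017,"tz":0.5,"ax":0,"ay":0,"az":0,"claw":1},{"tx":0,"ty":0,"tz":0.6,"ax":0,"ay":0,"az":0,"claw":1},{"tx":0,"ty":0,"tz":0.6,"ax":0,"ay":0,"az":0,"claw":1},{"tx":0,"ty":0,"tz":0.5,"ax":0,"ay":0,"az":0,"claw":1},{"tx":0,"ty":0,"tz":0.4,"ax":0,"ay":0,"az":0,"claw":1},{"tx":0,"ty":0,"tz":0.4,"ax":0,"ay":0,"az":0,"claw":1},{"tx":0,"ty":0,"tz":0.2,"ax":0,"ay":0,"az":0,"claw":1},{"tx":0,"ty":0,"tz":0.19,"ax":0,"ay":0,"az":0,"claw":1},{"tx":0,"ty":0,"tz":0,"ax":0,"ay":0,"az":0,"claw":1},{"tx":0,"ty":0,"tz":0,"ax":0,"ay":0,"az":0,"claw":-0.2},{"tx":0,"ty":0,"tz":0,"ax":0,"ay":0,"az":0,"claw":-1},{"tx":0,"ty":0,"tz":0,"ax":0,"ay":0,"az":0,"claw":-1},{"tx":0,"ty":0,"tz":0,"ax":0,"ay":0,"az":0,"claw":-1},{"tx":0,"ty":0,"tz":0,"ax":0,"ay":0,"az":0,"claw":-1},{"tx":0,"ty":0,"tz":0,"ax":0,"ay":0,"az":0,"claw":-1}]' --newtons 60

```text
clock: 7.6
position: [0.5987, 0.2578, 0.0052]
orientation: [[-0.058, 0.998, 0.002], [0.998, 0.058, 0.001], [0.001, 0.002, -1.0]]
wrist_force: [-1.0, -0.3, 5.3]
finger_gap: 0.632
```

apply_moves --commands '[{"tx":0,"ty":0,"tz":-0.1,"ax":0,"ay":0,"az":0,"claw":-1},{"tx":0,"ty":0,"tz":-0.3,"ax":0,"ay":0,"az":0,"claw":-1},{"tx":0,"ty":0,"tz":-0.5,"ax":0,"ay":0,"az":0,"claw":-1},{"tx":0,"ty":0,"tz":-0.5,"ax":0,"ay":0,"az":0,"claw":-1},{"tx":0,"ty":0,"tz":0,"ax":0,"ay":0,"az":0.36,"claw":-1},{"tx":0,"ty":0,"tz":0,"ax":0,"ay":0,"az":0.36,"claw":-1},{"tx":0,"ty":0,"tz":0,"ax":0,"ay":0,"az":0,"claw":-1}]'

```text
clock: 8.48
position: [0.5976, 0.2575, 0.0885]
orientation: [[0.042, 0.999, 0.0], [0.999, -0.042, 0.0], [0.0, 0.0, -1.0]]
wrist_force: [-0.0, 0.2, -4.0]
finger_gap: 0.634
```

```bash
python3 - <<'E'
from h import *
plan((.5948,.0122,.034),-2.5)
c=read_camera('wrist'); save(c,'w3')
E
```

```text
pos [0.5976 0.2575 0.0885] yaw -2.38 F [-0.   0.2 -4. ] gap 0.634 t 8.47
turn az total 0.015  shift tx,ty,tz total [-4.086  0.132  0.909] tilt [ 1.e-04  1.e-04 -1.e+00]
```

View pics/w3.png

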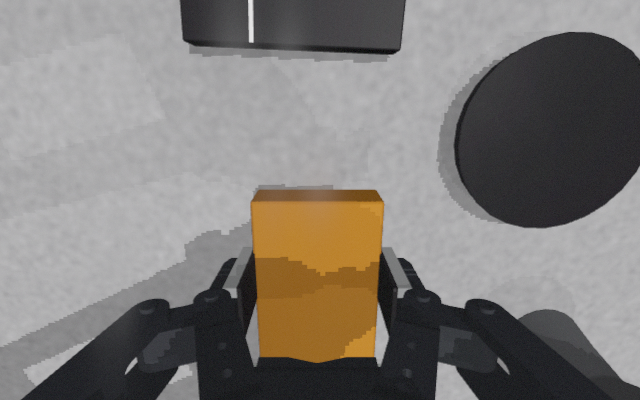

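The wrist view shows bronze held level between the pads (252–383, 190–360). Carrying it to the front of the bed.

apply_moves --commands '[{"tx":-0.4,"ty":0.02,"tz":0,"ax":0,"ay":0,"az":0.015,"claw":-1},{"tx":-0.6,"ty":0.02,"tz":0,"ax":0,"ay":0,"az":0,"claw":-1},{"tx":-0.6,"ty":0.02,"tz":0,"ax":0,"ay":0,"az":0,"claw":-1},{"tx":-0.6,"ty":0.02,"tz":0,"ax":0,"ay":0,"az":0,"claw":-1},{"tx":-0.6,"ty":0.02,"tz":0,"ax":0,"ay":0,"az":0,"claw":-1},{"tx":-0.6,"ty":0.02,"tz":0,"ax":0,"ay":0,"az":0,"claw":-1},{"tx":-0.4,"ty":0.012,"tz":0,"ax":0,"ay":0,"az":0,"claw":-1},{"tx":-0.286,"ty":0,"tz":0,"ax":0,"ay":0,"az":0,"claw":-1},{"tx":0,"ty":0,"tz":0.3,"ax":0,"ay":0,"az":0,"claw":-1},{"tx":0,"ty":0,"tz":0.3,"ax":0,"ay":0,"az":0,"claw":-1},{"tx":0,"ty":0,"tz":0.3,"ax":0,"ay":0,"az":0,"claw":-1},{"tx":0,"ty":0,"tz":0,"ax":0,"ay":0,"az":0,"claw":-1}]'

```text
clock: 10.02
position: [0.5933, 0.0121, 0.0325]
orientation: [[0.044, 0.999, -0.004], [0.999, -0.044, 0.0], [0.0, -0.004, -1.0]]
wrist_force: [-0.7, 1.0, -3.4]
finger_gap: 0.637
```

```bash
python3 - <<'E'
from h import *
plan((.5948,.0122,.0255),-2.5)
c=read_camera('wrist'); save(c,'w4')
s=read_camera('scene'); f=200/np.tan(np.radians(s['fovy'])/2)
a=c['pixels']; b=cv2.resize(s['pixels'][170:300,250:450],None,fx=3,fy=3,interpolation=cv2.INTER_CUBIC)
cv2.imwrite('pics/w4.png',np.vstack([cv2.resize(a[100:],None,fx=600/640,fy=600/640)[:,:,::-1][:210],b[:,:,::-1]]))
E
```

```text
pos [0.5933 0.0121 0.0325] yaw -2.51 F [-0.7  1.  -3.4] gap 0.637 t 10.03
turn az total -0.002  shift tx,ty,tz total [0.003 0.026 0.117] tilt [-4.e-03  2.e-04 -1.e+00]
```

View pics/w4.png

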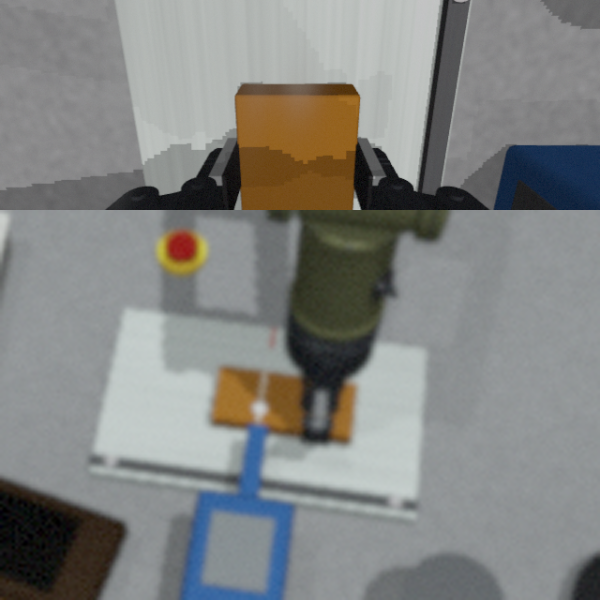

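Wrist view: the rail is parallel to the fence. Scene crop: dot at (260,408), right in front of the arm end (260,428). Lowering and sliding in.

apply_moves --commands '[{"tx":0,"ty":0,"tz":0.1,"ax":0,"ay":0,"az":0,"claw":-1},{"tx":0,"ty":0,"tz":0,"ax":0,"ay":0,"az":0,"claw":-1},{"tx":0,"ty":0.15,"tz":0,"ax":0,"ay":0,"az":0,"claw":-1},{"tx":0,"ty":0.15,"tz":0,"ax":0,"ay":0,"az":0,"claw":-1},{"tx":0,"ty":0.15,"tz":0,"ax":0,"ay":0,"az":0,"claw":-1},{"tx":0,"ty":0.12,"tz":0,"ax":0,"ay":0,"az":0,"claw":-1},{"tx":0,"ty":0,"tz":0,"ax":0,"ay":0,"az":0,"claw":-1}]'

```text
clock: 11.0
position: [0.6301, 0.0106, 0.0279]
orientation: [[0.044, 0.999, 0.001], [0.999, -0.044, -0.0], [-0.0, 0.001, -1.0]]
wrist_force: [-0.4, -0.7, -3.7]
finger_gap: 0.634
```

apply_moves --commands '[{"tx":0,"ty":0.03,"tz":0.01,"ax":0,"ay":0,"az":0,"claw":-1},{"tx":0,"ty":0.03,"tz":0,"ax":0,"ay":0,"az":0,"claw":-1},{"tx":0,"ty":0,"tz":0,"ax":0,"ay":0,"az":0,"claw":-1}]'

```text
clock: 11.38
position: [0.6328, 0.0106, 0.0273]
orientation: [[0.044, 0.999, 0.0], [0.999, -0.044, -0.0], [-0.0, 0.0, -1.0]]
wrist_force: [0.4, 0.2, -3.6]
finger_gap: 0.635
```

apply_moves --commands '[{"tx":0,"ty":0,"tz":0.025,"ax":0,"ay":0,"az":0,"claw":-1},{"tx":0,"ty":0.02,"tz":0,"ax":0,"ay":0,"az":0,"claw":-1},{"tx":0,"ty":0,"tz":0,"ax":0,"ay":0,"az":0,"claw":-1}]'

```text
clock: 11.75
position: [0.6341, 0.0105, 0.0259]
orientation: [[0.044, 0.999, 0.0], [0.999, -0.044, -0.0], [-0.0, 0.0, -1.0]]
wrist_force: [0.8, 0.5, -4.7]
finger_gap: 0.637
```

apply_moves --commands '[{"tx":0,"ty":0.02,"tz":0,"ax":0,"ay":0,"az":0,"claw":-1},{"tx":0,"ty":0,"tz":0,"ax":0,"ay":0,"az":0,"claw":-1}]'

```text
clock: 12.0
position: [0.6354, 0.0104, 0.0258]
orientation: [[0.044, 0.999, 0.0], [0.999, -0.044, -0.0], [0.0, 0.0, -1.0]]
wrist_force: [-0.1, -0.5, -3.6]
finger_gap: 0.636
```

apply_moves --commands '[{"tx":0,"ty":0,"tz":0.015,"ax":0,"ay":0,"az":0,"claw":-1},{"tx":0,"ty":0.02,"tz":0,"ax":0,"ay":0,"az":0,"claw":-1},{"tx":0,"ty":0.01,"tz":0,"ax":0,"ay":0,"az":0,"claw":-1},{"tx":0,"ty":0,"tz":0,"ax":0,"ay":0,"az":0,"claw":-1}]'

```text
clock: 12.5
position: [0.636, 0.0104, 0.0253]
orientation: [[0.044, 0.999, -0.002], [0.999, -0.044, 0.0], [-0.0, -0.002, -1.0]]
wrist_force: [-5.3, -0.0, 5.7]
finger_gap: 0.634
```

```bash
python3 - <<'E'
from h import *
plan((.63,.0122,.0255),-2.5)
c=read_camera('wrist'); cv2.imwrite('pics/w5.png',cv2.resize(c['pixels'][150:360,150:500],None,fx=2,fy=2,interpolation=cv2.INTER_CUBIC)[:,:,::-1])
E
```

```text
pos [0.636  0.0104 0.0253] yaw -2.53 F [-5.3 -0.   5.7] gap 0.634 t 12.5
turn az total -0.004  shift tx,ty,tz total [ 0.025 -0.101 -0.003] tilt [-1.5e-03  1.0e-04 -1.0e+00]
```

View pics/w5.png

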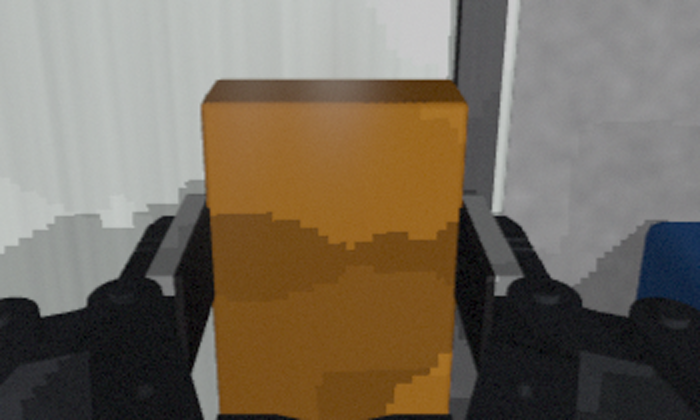

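apply_moves --commands '[{"tx":0,"ty":0.02,"tz":0,"ax":0,"ay":0,"az":0,"claw":-1},{"tx":0,"ty":0,"tz":0,"ax":0,"ay":0,"az":0,"claw":-1}]'

```text
clock: 12.8
position: [0.6361, 0.0104, 0.0254]
orientation: [[0.044, 0.999, -0.004], [0.999, -0.044, 0.0], [-0.0, -0.004, -1.0]]
wrist_force: [-8.3, 0.7, 7.9]
finger_gap: 0.637
```

apply_moves --commands '[{"tx":0,"ty":0.01,"tz":0,"ax":0,"ay":0,"az":0,"claw":-1},{"tx":0,"ty":0,"tz":0,"ax":0,"ay":0,"az":0,"claw":-1}]'

```text
clock: 13.05
position: [0.636, 0.0104, 0.0254]
orientation: [[0.044, 0.999, -0.005], [0.999, -0.044, 0.0], [-0.0, -0.005, -1.0]]
wrist_force: [-8.0, 0.8, 9.5]
finger_gap: 0.634
```

The TCP stalls at x=0.636 with 8 N, so the rail is against the fence. Release, lift and check.

apply_moves --commands '[{"tx":0,"ty":0,"tz":-0.01,"ax":0,"ay":0,"az":0,"claw":-0.8},{"tx":0,"ty":0,"tz":0,"ax":0,"ay":0,"az":0,"claw":0.8},{"tx":0,"ty":0,"tz":0,"ax":0,"ay":0,"az":0,"claw":0.8},{"tx":0,"ty":0,"tz":0,"ax":0,"ay":0,"az":0,"claw":0.8},{"tx":0,"ty":0,"tz":-0.2,"ax":0,"ay":0,"az":0,"claw":0.8},{"tx":0,"ty":0,"tz":-0.4,"ax":0,"ay":0,"az":0,"claw":0.8},{"tx":0,"ty":0,"tz":-0.6,"ax":0,"ay":0,"az":0,"claw":0.8},{"tx":0,"ty":0,"tz":-0.8,"ax":0,"ay":0,"az":0,"claw":0.8},{"tx":0,"ty":0,"tz":-0.8,"ax":0,"ay":0,"az":0,"claw":0.8},{"tx":0,"ty":0,"tz":0,"ax":0,"ay":0,"az":0,"claw":0.8}]'

```text
clock: 14.3
position: [0.6424, 0.0102, 0.1999]
orientation: [[0.044, 0.999, 0.012], [0.999, -0.044, -0.001], [-0.0, 0.012, -1.0]]
wrist_force: [0.7, -0.0, -1.1]
finger_gap: 0.9
```

```bash
cat >> h.py <<'E'
T=np.array([.6455,-.040]); TH=-2.5
def press(p):
    a=np.radians(TH); d=np.asarray(p)[...,:2]-T
    return np.stack([d[...,0]*np.cos(a)+d[...,1]*np.sin(a), -d[...,0]*np.sin(a)+d[...,1]*np.cos(a)],-1)
E
python3 - <<'E'
from h import *
plan((.4135,-.136,.06),-2.5)
c=read_camera('wrist'); save(c,'w6'); P=cloud(c); I=c['pixels'].astype(int)
railfit(c,(.633,-.02),.04); 
# rail end (top edge of bronze, per column) and bed end
br=(I[...,0]-I[...,2]>40)&(abs(P[...,2]-.04)<.004)
v,u=np.nonzero(br); print(u.min(),u.max(),v.min(),v.max())
for cc in range(u.min()+10,u.max()-10,12):
    r=np.nonzero(br[:,cc])[0].min(); m=np.nonzero((abs(P[:,cc,2]-.02)<.004)&(I[:,cc].min(-1)>140))[0].min()
    print(cc,r,np.round(press(plane(c,cc,r,.04))*1e3,1),m,np.round(press(plane(c,cc,m,.02))*1e3,1))
for rr in range(v.min()+5,v.max()-5,15):
    e=np.nonzero(br[rr])[0]; dk=np.nonzero((I[rr].max(-1)<100)&(np.arange(640)>e.max()-3)&(P[rr,:,2]>.01))[0]
    print(rr,np.round(press(plane(c,[e.min(),e.max()],[rr,rr],.04))*1e3,1).tolist(), dk[:2], np.round(press(plane(c,dk[0],rr,.026))*1e3,1) if len(dk) else '')
E
```

```text
pos [0.6424 0.0102 0.1999] yaw -2.53 F [ 0.7 -0.  -1.1] gap 0.9 t 14.3
turn az total -0.004  shift tx,ty,tz total [-2.6   -3.705  2.331] tilt [ 1.180e-02 -6.000e-04 -9.999e-01]
bronze centre [ 0.634  -0.0183] size [0.1296 0.0554] rail x angle 87.39 dot None dot in rail None n 0
279 392 144 366
289 145 [-29.7  85.1] 72 [-29.4 149.7]
301 145 [-18.6  85.1] 72 [-18.3 149.7]
313 145 [-7.5 85.1] 72 [ -7.2 149.7]
325 144 [ 3.6 86. ] 72 [  3.9 149.7]
337 145 [14.8 85. ] 72 [ 15.1 149.7]Traceback (most recent call last):
  File "<stdin>", line 9, in <module>
    return umr_minimum(a, axis, None, out, keepdims, initial, where)
ValueError: zero-size array to reduction operation minimum which has no identity
```

View pics/w6.png

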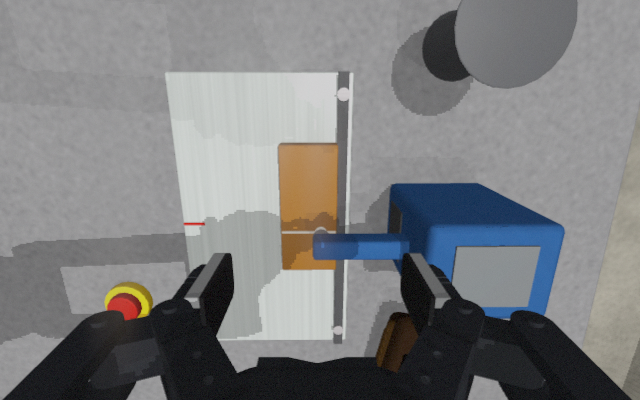

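Wrist view: bronze is flush on the fence (279–338, 144–268), its white line passes under the arm at (300,232), and the arm centre is at row 246. Measured in the press frame, the rail centre is (−12.4, 21) mm against (−12, 22) wanted. Next, locate the button.

```bash
python3 - <<'E'
from h import *
for n in ['wrist','scene','side']:
    c=read_camera(n); P=cloud(c); I=c['pixels'].astype(int)
    m=(I[...,0]>110)&(I[...,1]<60)&(I[...,2]<60)&(np.hypot(P[...,0]-.414,P[...,1]+.136)<.03)&(P[...,2]>.0185)
    v,u=np.nonzero(m); q=plane(c,u,v,.022)[:,:2]
    (x,y),r=cv2.minEnclosingCircle(q.astype(np.float32)); print(n,m.sum(),np.round(q.mean(0),4),np.round([x,y,r],4),np.median(P[m][:,2]))
plan((.4140,-.136,.06),-2.5)
E
```

```text
wrist 371 [ 0.4193 -0.1316] [ 0.4171 -0.1321  0.0172] 0.022147143000641634
scene 46 [ 0.4168 -0.1359] [ 0.4168 -0.1354  0.0128] 0.02236587286632119
side 96 [ 0.4135 -0.1395] [ 0.4131 -0.1404  0.0182] 0.021451964363829845
pos [0.6377 0.0103 0.1926] yaw -2.53 F [ 0.4  0.2 -0.4] gap 0.9 t 14.5
turn az total -0.004  shift tx,ty,tz total [-2.599 -3.619  2.21 ] tilt [-2.1e-03  1.0e-04 -1.0e+00]
```

apply_moves --commands '[{"tx":-0.2,"ty":-0.3,"tz":0,"ax":0,"ay":0,"az":0,"claw":0},{"tx":-0.45,"ty":-0.6,"tz":0,"ax":0,"ay":0,"az":0,"claw":-1},{"tx":-0.45,"ty":-0.6,"tz":0,"ax":0,"ay":0,"az":0,"claw":-1},{"tx":-0.45,"ty":-0.6,"tz":0,"ax":0,"ay":0,"az":0,"claw":-1},{"tx":-0.45,"ty":-0.6,"tz":0,"ax":0,"ay":0,"az":0,"claw":-1},{"tx":-0.35,"ty":-0.5,"tz":0.3,"ax":0,"ay":0,"az":0,"claw":-1},{"tx":-0.23,"ty":-0.39,"tz":0.5,"ax":0,"ay":0,"az":0,"claw":-1},{"tx":0,"ty":0,"tz":0.6,"ax":0,"ay":0,"az":0,"claw":-1},{"tx":0,"ty":0,"tz":0.6,"ax":0,"ay":0,"az":0,"claw":-1},{"tx":0,"ty":0,"tz":0.3,"ax":0,"ay":0,"az":0,"claw":-1},{"tx":0,"ty":0,"tz":0,"ax":0,"ay":0,"az":0,"claw":-1},{"tx":0,"ty":0,"tz":0,"ax":0,"ay":0,"az":0,"claw":-1},{"tx":0,"ty":0,"tz":0,"ax":0,"ay":0,"az":0,"claw":-1}]'

```text
clock: 16.12
position: [0.4174, -0.1351, 0.0562]
orientation: [[0.044, 0.999, 0.001], [0.999, -0.044, -0.001], [-0.001, 0.001, -1.0]]
wrist_force: [-1.3, -0.3, -0.2]
finger_gap: -0.002
```

```bash
python3 - <<'E'
from h import *
plan((.4160,-.135,.0155),-2.5)
c=read_camera('scene'); P=cloud(c); I=c['pixels'].astype(int)
for n in ('rail_bronze','rail_black'):
    for r in models.regions_of(n,'scene')[:2]: print(n,round(r['confidence'],2),np.round(np.median(P[r['pixels']],0),3))
E
```

```text
pos [ 0.4174 -0.1351  0.0562] yaw -2.52 F [-1.3 -0.3 -0.2] gap -0.002 t 16.12
turn az total -0.003  shift tx,ty,tz total [ 0.    -0.023  0.678] tilt [ 1.4e-03 -6.0e-04 -1.0e+00]
rail_bronze 0.88 [ 0.636 -0.008  0.04 ]
rail_bronze 0.55 [0.752 0.302 0.025]
rail_black 0.61 [0.594 0.389 0.02 ]
rail_black 0.18 [ 0.637 -0.01   0.04 ]
```

Descend, hold and lift, with a force check at the bottom.

apply_moves --commands '[{"tx":0,"ty":-0.02,"tz":0.3,"ax":0,"ay":0,"az":0,"claw":-1},{"tx":0,"ty":0,"tz":0.2,"ax":0,"ay":0,"az":0,"claw":-1},{"tx":0,"ty":0,"tz":0.08,"ax":0,"ay":0,"az":0,"claw":-1},{"tx":0,"ty":0,"tz":0.05,"ax":0,"ay":0,"az":0,"claw":-1},{"tx":0,"ty":0,"tz":0.05,"ax":0,"ay":0,"az":0,"claw":-1},{"tx":0,"ty":0,"tz":0,"ax":0,"ay":0,"az":0,"claw":-1},{"tx":0,"ty":0,"tz":0,"ax":0,"ay":0,"az":0,"claw":-1}]'

```text
clock: 17.15
position: [0.4152, -0.1346, 0.0159]
orientation: [[0.044, 0.999, 0.0], [0.999, -0.044, -0.0], [-0.0, 0.0, -1.0]]
wrist_force: [-2.6, 2.3, 14.9]
finger_gap: -0.004
```

Bottomed out at z=15.9 mm with 15 N, held. Back to pick bronze.

apply_moves --commands '[{"tx":0,"ty":0,"tz":0,"ax":0,"ay":0,"az":0,"claw":-1},{"tx":0,"ty":0,"tz":0,"ax":0,"ay":0,"az":0,"claw":-1},{"tx":0,"ty":0,"tz":-0.3,"ax":0,"ay":0,"az":0,"claw":-1},{"tx":0,"ty":0,"tz":-0.7,"ax":0,"ay":0,"az":0,"claw":-0.5},{"tx":0,"ty":0,"tz":-0.9,"ax":0,"ay":0,"az":0,"claw":0},{"tx":0,"ty":0,"tz":-0.9,"ax":0,"ay":0,"az":0,"claw":0.8},{"tx":0.4,"ty":0.6,"tz":0,"ax":0,"ay":0,"az":0,"claw":0.8},{"tx":0.45,"ty":0.65,"tz":0,"ax":0,"ay":0,"az":0,"claw":0.8},{"tx":0.45,"ty":0.65,"tz":0,"ax":0,"ay":0,"az":0,"claw":0.8},{"tx":0.45,"ty":0.65,"tz":0,"ax":0,"ay":0,"az":0,"claw":0.8},{"tx":0.45,"ty":0.6,"tz":0,"ax":0,"ay":0,"az":0,"claw":0.8},{"tx":0.4,"ty":0.4,"tz":0,"ax":0,"ay":0,"az":0,"claw":0.8},{"tx":0,"ty":0,"tz":0,"ax":0,"ay":0,"az":0,"claw":0.8},{"tx":0,"ty":0,"tz":0,"ax":0,"ay":0,"az":0,"claw":0.8},{"tx":0,"ty":0,"tz":0,"ax":0,"ay":0,"az":0,"claw":0.8}]'

```text
clock: 19.02
position: [0.6342, 0.0109, 0.1827]
orientation: [[0.045, 0.999, -0.001], [0.999, -0.045, -0.0], [-0.0, -0.001, -1.0]]
wrist_force: [0.9, 0.2, 0.3]
finger_gap: 0.896
```

```bash
python3 - <<'E'
from h import *
c=read_camera('wrist'); railfit(c,(.633,-.02),.04); plan((.6355,.0104,.0255),-2.5)
E
```

```text
bronze centre [ 0.6339 -0.0183] size [0.1296 0.0554] rail x angle 87.43 dot None dot in rail None n 0
pos [0.6343 0.0108 0.1829] yaw -2.59 F [-0.2 -0.5 -0.3] gap 0.902 t 19.07
turn az total -0.011  shift tx,ty,tz total [-0.006  0.02   2.623] tilt [-4.e-04 -2.e-04 -1.e+00]
```

apply_moves --commands '[{"tx":0,"ty":0.02,"tz":0.5,"ax":0,"ay":0,"az":0,"claw":0.8},{"tx":0,"ty":0,"tz":0.7,"ax":0,"ay":0,"az":0,"claw":0.8},{"tx":0,"ty":0,"tz":0.7,"ax":0,"ay":0,"az":0,"claw":0.8},{"tx":0,"ty":0,"tz":0.4,"ax":0,"ay":0,"az":0,"claw":0.8},{"tx":0,"ty":0,"tz":0.2,"ax":0,"ay":0,"az":0,"claw":0.8},{"tx":0,"ty":0,"tz":0.12,"ax":0,"ay":0,"az":0,"claw":0.8},{"tx":0,"ty":0,"tz":0,"ax":0,"ay":0,"az":0,"claw":0.8},{"tx":0,"ty":0,"tz":0,"ax":0,"ay":0,"az":0,"claw":0},{"tx":0,"ty":0,"tz":0,"ax":0,"ay":0,"az":0,"claw":-1},{"tx":0,"ty":0,"tz":0,"ax":0,"ay":0,"az":0,"claw":-1},{"tx":0,"ty":0,"tz":0,"ax":0,"ay":0,"az":0,"claw":-1},{"tx":0,"ty":0,"tz":0,"ax":0,"ay":0,"az":0,"claw":-1},{"tx":0,"ty":-0.1,"tz":-0.03,"ax":0,"ay":0,"az":0,"claw":-1},{"tx":0,"ty":-0.2,"tz":0,"ax":0,"ay":0,"az":0,"claw":-1},{"tx":0,"ty":-0.25,"tz":0,"ax":0,"ay":0,"az":0,"claw":-1},{"tx":0,"ty":-0.25,"tz":0,"ax":0,"ay":0,"az":0,"claw":-1},{"tx":0,"ty":0,"tz":0,"ax":0,"ay":0,"az":0,"claw":-1},{"tx":0,"ty":0,"tz":0,"ax":0,"ay":0,"az":0,"claw":-1}]'

```text
clock: 21.32
position: [0.5883, 0.0138, 0.0274]
orientation: [[0.044, 0.999, -0.0], [0.999, -0.044, 0.0], [0.0, -0.0, -1.0]]
wrist_force: [-0.6, 0.8, -2.5]
finger_gap: 0.633
```

apply_moves --commands '[{"tx":0,"ty":0,"tz":-0.3,"ax":0,"ay":0,"az":0,"claw":-1},{"tx":0,"ty":0,"tz":-0.6,"ax":0,"ay":0,"az":0,"claw":-1},{"tx":0,"ty":0,"tz":-0.7,"ax":0,"ay":0,"az":0,"claw":-1},{"tx":-0.5,"ty":0,"tz":-0.6,"ax":0,"ay":0,"az":0,"claw":-1},{"tx":-0.7,"ty":0,"tz":0,"ax":0,"ay":0,"az":0,"claw":-1},{"tx":-0.7,"ty":0,"tz":0,"ax":0,"ay":0,"az":0,"claw":-1},{"tx":-0.7,"ty":0,"tz":0,"ax":0,"ay":0,"az":0,"claw":-1},{"tx":-0.7,"ty":0,"tz":0,"ax":0,"ay":0,"az":0,"claw":-1},{"tx":-0.7,"ty":0,"tz":0,"ax":0,"ay":0,"az":0,"claw":-1},{"tx":-0.5,"ty":0,"tz":0,"ax":0,"ay":0,"az":0,"claw":-1},{"tx":0,"ty":0,"tz":0,"ax":0,"ay":0,"az":0,"claw":-1}]'

```text
clock: 22.7
position: [0.5767, -0.2589, 0.1588]
orientation: [[0.047, 0.999, 0.0], [0.999, -0.047, -0.001], [-0.001, 0.0, -1.0]]
wrist_force: [0.3, 1.1, -4.0]
finger_gap: 0.632
```

apply_moves --commands '[{"tx":0,"ty":0,"tz":0,"ax":0,"ay":0,"az":0.9,"claw":-1},{"tx":0,"ty":0,"tz":0,"ax":0,"ay":0,"az":0.9,"claw":-1},{"tx":0,"ty":0,"tz":0,"ax":0,"ay":0,"az":0.9,"claw":-1},{"tx":0,"ty":0,"tz":0,"ax":0,"ay":0,"az":0.9,"claw":-1},{"tx":0,"ty":0,"tz":0,"ax":0,"ay":0,"az":0.9,"claw":-1},{"tx":0,"ty":0,"tz":0,"ax":0,"ay":0,"az":0.9,"claw":-1},{"tx":0,"ty":0,"tz":0,"ax":0,"ay":0,"az":0.9,"claw":-1},{"tx":0,"ty":0,"tz":0,"ax":0,"ay":0,"az":0.9,"claw":-1},{"tx":0,"ty":0,"tz":0,"ax":0,"ay":0,"az":0.9,"claw":-1},{"tx":0,"ty":0,"tz":0,"ax":0,"ay":0,"az":0.9,"claw":-1},{"tx":0,"ty":0,"tz":0,"ax":0,"ay":0,"az":0.9,"claw":-1},{"tx":0,"ty":0,"tz":0,"ax":0,"ay":0,"az":0.9,"claw":-1},{"tx":0,"ty":0,"tz":0,"ax":0,"ay":0,"az":0,"claw":-1},{"tx":0,"ty":0,"tz":0,"ax":0,"ay":0,"az":0,"claw":-1}]'

```text
clock: 24.45
position: [0.5766, -0.2555, 0.1591]
orientation: [[1.0, 0.021, -0.0], [0.021, -1.0, 0.0], [-0.0, -0.0, -1.0]]
wrist_force: [0.7, -0.4, -3.0]
finger_gap: 0.633
```

```bash
python3 - <<'E'
from h import *
for n in ('scene','side'):
    c=read_camera(n); P=cloud(c); I=c['pixels'].astype(int)
    m=(abs(P[...,0]-.525)<.13)&(abs(P[...,1]+.37)<.09)&(abs(P[...,2]-.060)<.003)&(I.min(-1)>120)&(I.max(-1)-I.min(-1)<40)
    m=cv2.morphologyEx(m.astype(np.uint8),cv2.MORPH_OPEN,np.ones((2,2),np.uint8))>0
    q=P[m][:,:2]; r=cv2.minAreaRect(q.astype(np.float32)); print(n,len(q),r, np.percentile(q,[1,99],axis=0).round(4).tolist())
plan((.5534,-.3689,.1),-91)
c=read_camera('wrist'); save(c,'w7')
print(np.round(arm.sense()['q'],3))
E
```

```text
scene 340 ((0.5279940366744995, -0.35374146699905396), (0.1513819694519043, 0.206659734249115), 89.09022521972656) [[0.4267, -0.4293], [0.6302, -0.3066]]
side 919 ((0.5315667986869812, -0.3604397773742676), (0.15312460064888, 0.21723265945911407), 89.71446990966797) [[0.4231, -0.4358], [0.6397, -0.3108]]
pos [ 0.5766 -0.2558  0.1592] yaw -88.84 F [ 0.5  0.2 -4.5] gap 0.637 t 24.55
turn az total 0.269  shift tx,ty,tz total [-0.353  1.892  0.987] tilt [-1.e-04  2.e-04 -1.e+00]
[-0.485  0.441  1.482  0.     1.218  1.066]
```

View pics/w7.png

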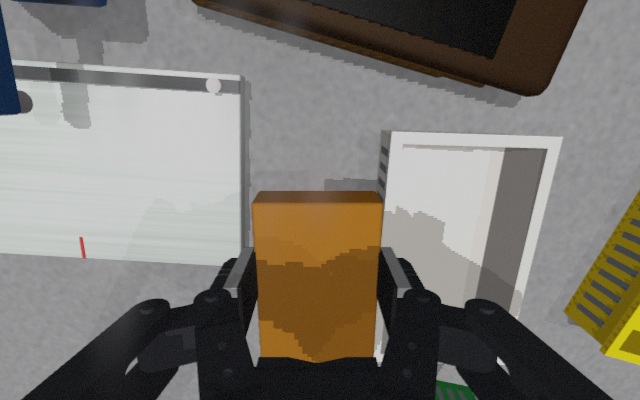

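Wrist view: bronze still held well. The crate's far rim runs (385,131)–(562,137), and the side rims head down from there.

```bash
python3 - <<'E'
from h import *
c=read_camera('wrist')
for uv in [(387,131),(562,137),(546,230),(525,315),(405,149),(547,152)]: print(uv,np.round(plane(c,*uv,.06),4))
E
```

```text
(387, 131) [ 0.6298 -0.3056  0.06  ]
(562, 137) [ 0.628  -0.4346  0.06  ]
(546, 230) [ 0.5544 -0.4395  0.06  ]
(525, 315) [ 0.4743 -0.4393  0.06  ]
(405, 149) [ 0.6169 -0.32    0.06  ]
(547, 152) [ 0.6168 -0.4261  0.06  ]
```

```bash
python3 -c "
from h import *
plan((.551,-.3715,.013),-90.8)"
```

```text
pos [ 0.5766 -0.2559  0.1593] yaw -88.89 F [-0.6  0.2 -3.9] gap 0.632 t 24.65
turn az total 0.239  shift tx,ty,tz total [-0.399  1.932  2.438] tilt [ 0.e+00  1.e-04 -1.e+00]
```

apply_moves --commands '[{"tx":0,"ty":0,"tz":0,"ax":0,"ay":0,"az":0.24,"claw":-1},{"tx":-0.1,"ty":0.4,"tz":0,"ax":0,"ay":0,"az":0,"claw":-1},{"tx":-0.1,"ty":0.5,"tz":0,"ax":0,"ay":0,"az":0,"claw":-1},{"tx":-0.1,"ty":0.5,"tz":0,"ax":0,"ay":0,"az":0,"claw":-1},{"tx":-0.1,"ty":0.53,"tz":0,"ax":0,"ay":0,"az":0,"claw":-1},{"tx":0,"ty":0,"tz":0.5,"ax":0,"ay":0,"az":0,"claw":-1},{"tx":0,"ty":0,"tz":0.5,"ax":0,"ay":0,"az":0,"claw":-1},{"tx":0,"ty":0,"tz":0.4,"ax":0,"ay":0,"az":0,"claw":-1},{"tx":0,"ty":0,"tz":0,"ax":0,"ay":0,"az":0,"claw":-1},{"tx":0,"ty":0,"tz":0,"ax":0,"ay":0,"az":0,"claw":-1},{"tx":0,"ty":0,"tz":0,"ax":0,"ay":0,"az":0,"claw":-1}]'

```text
clock: 26.02
position: [0.5518, -0.3722, 0.0769]
orientation: [[1.0, -0.015, 0.002], [-0.015, -1.0, -0.002], [0.002, 0.002, -1.0]]
wrist_force: [0.6, -0.4, -4.5]
finger_gap: 0.637
```

```bash
python3 - <<'E'
from h import *
plan((.551,-.3715,.013),-90.8)
c=read_camera('wrist'); a=cv2.resize(c['pixels'],None,fx=.75,fy=.75)
c2=read_camera('side'); b=cv2.resize(c2['pixels'][200:350,230:440],(480,300),interpolation=cv2.INTER_CUBIC)
cv2.imwrite('pics/w8.png',np.vstack([a[:,:],b])[:,:,::-1])
E
```

```text
pos [ 0.5518 -0.3722  0.0769] yaw -90.86 F [ 0.6 -0.4 -4.5] gap 0.637 t 26.02
turn az total -0.008  shift tx,ty,tz total [-0.014 -0.011  1.066] tilt [ 0.0024 -0.0018 -1.    ]
```

View pics/w8.png

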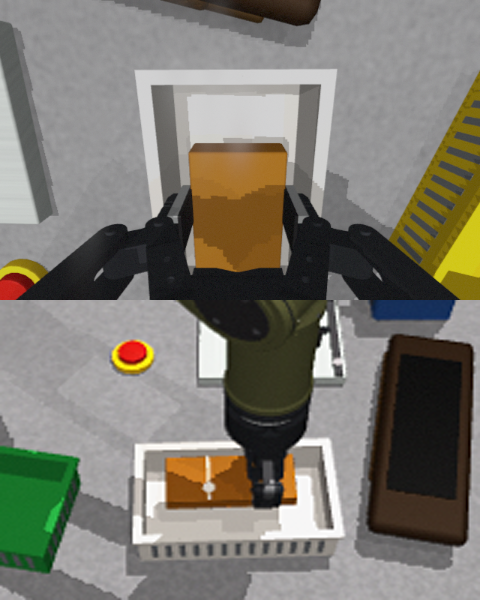

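Centred: crate rim centre at about column 236, rail centre at 238, and the side view agrees. Lower and release.

apply_moves --commands '[{"tx":0,"ty":0,"tz":0.3,"ax":0,"ay":0,"az":0,"claw":-1},{"tx":0,"ty":0,"tz":0.3,"ax":0,"ay":0,"az":0,"claw":-1},{"tx":0,"ty":0,"tz":0.25,"ax":0,"ay":0,"az":0,"claw":-1},{"tx":0,"ty":0,"tz":0.14,"ax":0,"ay":0,"az":0,"claw":-1},{"tx":0,"ty":0,"tz":0.07,"ax":0,"ay":0,"az":0,"claw":-1},{"tx":0,"ty":0,"tz":0,"ax":0,"ay":0,"az":0,"claw":-1},{"tx":0,"ty":0,"tz":0,"ax":0,"ay":0,"az":0,"claw":-1}]'

```text
clock: 27.0
position: [0.551, -0.3716, 0.012]
orientation: [[1.0, -0.015, 0.0], [-0.015, -1.0, -0.0], [0.0, 0.0, -1.0]]
wrist_force: [-1.9, 1.1, -2.0]
finger_gap: 0.637
```

apply_moves --commands '[{"tx":0,"ty":0,"tz":0,"ax":0,"ay":0,"az":0,"claw":0.5},{"tx":0,"ty":0,"tz":0,"ax":0,"ay":0,"az":0,"claw":0.5},{"tx":0,"ty":0,"tz":0,"ax":0,"ay":0,"az":0,"claw":0.5},{"tx":0,"ty":0,"tz":0,"ax":0,"ay":0,"az":0,"claw":0.5},{"tx":0,"ty":0,"tz":-0.2,"ax":0,"ay":0,"az":0,"claw":0.5},{"tx":0,"ty":0,"tz":-0.4,"ax":0,"ay":0,"az":0,"claw":0.5},{"tx":0,"ty":0,"tz":-0.7,"ax":0,"ay":0,"az":0,"claw":0.5},{"tx":0,"ty":0,"tz":-0.8,"ax":0,"ay":0,"az":0,"claw":0.5},{"tx":0,"ty":0,"tz":-0.8,"ax":0,"ay":0,"az":0,"claw":0.5},{"tx":0,"ty":0,"tz":-0.8,"ax":0,"ay":0,"az":0,"claw":0.5},{"tx":0,"ty":0,"tz":0,"ax":0,"ay":0,"az":0,"claw":1}]'

```text
clock: 28.38
position: [0.5531, -0.3733, 0.2402]
orientation: [[1.0, -0.015, 0.009], [-0.015, -1.0, -0.007], [0.009, 0.007, -1.0]]
wrist_force: [0.4, -0.3, 0.6]
finger_gap: 0.936
```

```bash
python3 - <<'E'
from h import *
c=read_camera('scene'); railfit(c,(.596,.39),.02,'black'); railfit(c,(.524,-.371),.025)
P=cloud(c); 
for n in ('rail_bronze','rail_black','rail_blue','rail_red'):
    for r in models.regions_of(n,'scene')[:2]: print(n,round(r['confidence'],2),np.round(np.median(P[r['pixels']],0),3))
plan((.55,.30,.25),90)
print(np.round(arm.sense()['q'],2))
E
```

```text
black centre [0.5637 0.4188] size [0.1289 0.0557] rail x angle -4.89 dot [0.5364 0.4348] dot in rail [-0.0286  0.0136] n 26
bronze centre [ 0.5212 -0.3688] size [0.1318 0.0562] rail x angle 178.49 dot None dot in rail None n 0
rail_bronze 0.8 [ 0.528 -0.367  0.025]
rail_black 0.96 [0.567 0.417 0.02 ]
rail_black 0.31 [ 0.525 -0.367  0.025]
pos [ 0.5498 -0.3707  0.2321] yaw -90.85 F [-0.2  0.9 -0.5] gap 1.001 t 28.62
turn az total -0.107  shift tx,ty,tz total [ 3.0000e-03 -1.1179e+01 -2.9900e-01] tilt [-0.0026  0.002  -1.    ]
[-0.66  0.43  1.31  0.    1.41  0.93]
```

Black was knocked: it now lies at (0.564,0.419) with rail x at −4.9°. Bronze lies flat in the crate. Heading to black.

apply_moves --commands '[{"tx":0,"ty":0,"tz":0,"ax":0,"ay":0,"az":-1,"claw":1},{"tx":0,"ty":0,"tz":0,"ax":0,"ay":0,"az":-1,"claw":1},{"tx":0,"ty":0,"tz":0,"ax":0,"ay":0,"az":-1,"claw":1},{"tx":0,"ty":0,"tz":0,"ax":0,"ay":0,"az":-1,"claw":1},{"tx":0,"ty":0,"tz":0,"ax":0,"ay":0,"az":-1,"claw":1},{"tx":0,"ty":0,"tz":0,"ax":0,"ay":0,"az":-1,"claw":1},{"tx":0,"ty":0,"tz":0,"ax":0,"ay":0,"az":-1,"claw":1},{"tx":0,"ty":0,"tz":0,"ax":0,"ay":0,"az":-1,"claw":1},{"tx":0,"ty":0,"tz":0,"ax":0,"ay":0,"az":-1,"claw":1},{"tx":0,"ty":0,"tz":0,"ax":0,"ay":0,"az":-1,"claw":1},{"tx":0,"ty":0,"tz":0,"ax":0,"ay":0,"az":-1,"claw":1},{"tx":0.5,"ty":0,"tz":0,"ax":0,"ay":0,"az":0,"claw":1},{"tx":0.9,"ty":0,"tz":0,"ax":0,"ay":0,"az":0,"claw":1},{"tx":0.9,"ty":0,"tz":0,"ax":0,"ay":0,"az":0,"claw":1},{"tx":0.9,"ty":0,"tz":0,"ax":0,"ay":0,"az":0,"claw":1},{"tx":0.9,"ty":0,"tz":0,"ax":0,"ay":0,"az":0,"claw":1},{"tx":0.9,"ty":0,"tz":0,"ax":0,"ay":0,"az":0,"claw":1},{"tx":0.9,"ty":0,"tz":0,"ax":0,"ay":0,"az":0,"claw":1},{"tx":0.9,"ty":0,"tz":0,"ax":0,"ay":0,"az":0,"claw":1},{"tx":0.9,"ty":0,"tz":0,"ax":0,"ay":0,"az":0,"claw":1}]'

```text
clock: 31.12
position: [0.5728, 0.0916, 0.2321]
orientation: [[0.05, 0.999, -0.003], [0.999, -0.05, -0.0], [-0.0, -0.003, -1.0]]
wrist_force: [0.7, -0.4, -1.0]
finger_gap: 0.999
```

apply_moves --commands '[{"tx":0.9,"ty":0,"tz":0,"ax":0,"ay":0,"az":0,"claw":1},{"tx":0.9,"ty":0,"tz":0,"ax":0,"ay":0,"az":0,"claw":1},{"tx":0.9,"ty":0,"tz":0,"ax":0,"ay":0,"az":0,"claw":1},{"tx":0.9,"ty":0,"tz":0,"ax":0,"ay":0,"az":0,"claw":1},{"tx":0.9,"ty":0,"tz":0,"ax":0,"ay":0,"az":0,"claw":1},{"tx":0.6,"ty":0,"tz":0,"ax":0,"ay":0,"az":0,"claw":1},{"tx":0,"ty":0,"tz":0,"ax":0,"ay":0,"az":-1,"claw":1},{"tx":0,"ty":0,"tz":0,"ax":0,"ay":0,"az":-1,"claw":1},{"tx":0,"ty":0,"tz":0,"ax":0,"ay":0,"az":-1,"claw":1},{"tx":0,"ty":0,"tz":0,"ax":0,"ay":0,"az":-1,"claw":1},{"tx":0,"ty":0,"tz":0,"ax":0,"ay":0,"az":-1,"claw":1},{"tx":0,"ty":0,"tz":0,"ax":0,"ay":0,"az":-1,"claw":1},{"tx":0,"ty":0,"tz":0,"ax":0,"ay":0,"az":-1,"claw":1},{"tx":0,"ty":0,"tz":0,"ax":0,"ay":0,"az":-1,"claw":1},{"tx":0,"ty":0,"tz":0,"ax":0,"ay":0,"az":-1,"claw":1},{"tx":0,"ty":0,"tz":0,"ax":0,"ay":0,"az":-1,"claw":1},{"tx":0,"ty":0,"tz":0,"ax":0,"ay":0,"az":-1,"claw":1},{"tx":0,"ty":0,"tz":0,"ax":0,"ay":0,"az":0,"claw":1},{"tx":0,"ty":0,"tz":0,"ax":0,"ay":0,"az":0,"claw":1}]'

```text
clock: 33.5
position: [0.5887, 0.3954, 0.2326]
orientation: [[-0.996, 0.087, -0.002], [0.087, 0.996, -0.001], [0.002, -0.001, -1.0]]
wrist_force: [-0.6, 0.1, -0.5]
finger_gap: 0.997
```

```bash
python3 - <<'E'
from h import *
c=read_camera('wrist'); save(c,'w9'); 
plan((.5916,.4164,.004),85.1)
railfit(c,(.5637,.4188),.02,'black')
E
```

```text
pos [0.5888 0.3954 0.2328] yaw 85.04 F [ 0.   0.4 -0.3] gap 1.001 t 33.55
turn az total -0.007  shift tx,ty,tz total [-0.017  0.353  3.814] tilt [-1.3e-03 -8.0e-04 -1.0e+00]
black centre [0.5598 0.4207] size [0.1282 0.0551] rail x angle -4.71 dot [0.5373 0.4346] dot in rail [-0.0236  0.012 ] n 123
```

View pics/w9.png

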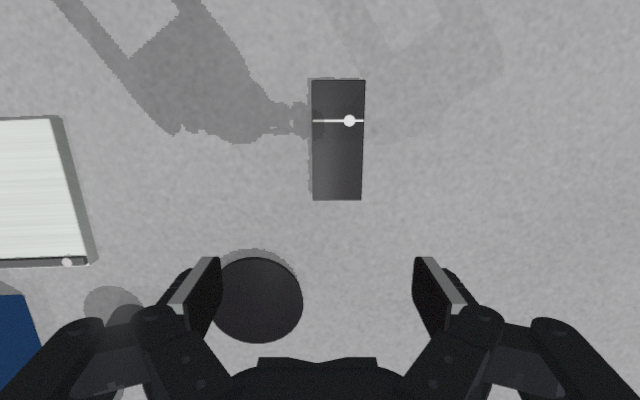

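Wrist view: black at (312–365, 80–200), dot at (349,121), saucers clear at (255,300).

apply_moves --commands '[{"tx":0.045,"ty":0.19,"tz":0.4,"ax":0,"ay":0,"az":-0.03,"claw":1},{"tx":0,"ty":0.19,"tz":0.6,"ax":0,"ay":0,"az":0,"claw":1},{"tx":0,"ty":0,"tz":0.7,"ax":0,"ay":0,"az":0,"claw":1},{"tx":0,"ty":0,"tz":0.7,"ax":0,"ay":0,"az":0,"claw":1},{"tx":0,"ty":0,"tz":0.6,"ax":0,"ay":0,"az":0,"claw":1},{"tx":0,"ty":0,"tz":0.4,"ax":0,"ay":0,"az":0,"claw":1},{"tx":0,"ty":0,"tz":0.25,"ax":0,"ay":0,"az":0,"claw":1},{"tx":0,"ty":0,"tz":0.16,"ax":0,"ay":0,"az":0,"claw":1},{"tx":0,"ty":0,"tz":0,"ax":0,"ay":0,"az":0,"claw":1},{"tx":0,"ty":0,"tz":0,"ax":0,"ay":0,"az":0,"claw":-0.2},{"tx":0,"ty":0,"tz":0,"ax":0,"ay":0,"az":0,"claw":-1},{"tx":0,"ty":0,"tz":0,"ax":0,"ay":0,"az":0,"claw":-1},{"tx":0,"ty":0,"tz":0,"ax":0,"ay":0,"az":0,"claw":-1},{"tx":0,"ty":0,"tz":0,"ax":0,"ay":0,"az":0,"claw":-1},{"tx":0,"ty":0,"tz":0,"ax":0,"ay":0,"az":0,"claw":-1}]'

```text
clock: 35.42
position: [0.5891, 0.419, 0.0068]
orientation: [[-0.997, 0.08, 0.002], [0.08, 0.997, 0.001], [-0.002, 0.001, -1.0]]
wrist_force: [-0.8, -0.6, 5.8]
finger_gap: 0.635
```

apply_moves --commands '[{"tx":0,"ty":0,"tz":-0.1,"ax":0,"ay":0,"az":0,"claw":-1},{"tx":0,"ty":0,"tz":-0.3,"ax":0,"ay":0,"az":0,"claw":-1},{"tx":0,"ty":0,"tz":-0.5,"ax":0,"ay":0,"az":0,"claw":-1},{"tx":0,"ty":0,"tz":-0.6,"ax":0,"ay":0,"az":0,"claw":-1},{"tx":0,"ty":0,"tz":-0.6,"ax":0,"ay":0,"az":0,"claw":-1},{"tx":0,"ty":0,"tz":0,"ax":0,"ay":0,"az":0.9,"claw":-1},{"tx":0,"ty":0,"tz":0,"ax":0,"ay":0,"az":0.9,"claw":-1},{"tx":0,"ty":0,"tz":0,"ax":0,"ay":0,"az":0.9,"claw":-1},{"tx":0,"ty":0,"tz":0,"ax":0,"ay":0,"az":0.9,"claw":-1},{"tx":0,"ty":0,"tz":0,"ax":0,"ay":0,"az":0.9,"claw":-1},{"tx":0,"ty":0,"tz":0,"ax":0,"ay":0,"az":0.9,"claw":-1},{"tx":0,"ty":0,"tz":0,"ax":0,"ay":0,"az":0.9,"claw":-1},{"tx":0,"ty":0,"tz":0,"ax":0,"ay":0,"az":0.9,"claw":-1},{"tx":0,"ty":0,"tz":0,"ax":0,"ay":0,"az":0.9,"claw":-1},{"tx":0,"ty":0,"tz":0,"ax":0,"ay":0,"az":0.9,"claw":-1},{"tx":0,"ty":0,"tz":0,"ax":0,"ay":0,"az":0.9,"claw":-1},{"tx":0,"ty":0,"tz":0,"ax":0,"ay":0,"az":0.9,"claw":-1},{"tx":0,"ty":0,"tz":0,"ax":0,"ay":0,"az":0,"claw":-1}]'

```text
clock: 37.67
position: [0.5878, 0.4183, 0.1314]
orientation: [[0.016, 1.0, -0.001], [1.0, -0.016, -0.0], [-0.0, -0.001, -1.0]]
wrist_force: [0.6, -0.2, -4.8]
finger_gap: 0.636
```

```bash
python3 - <<'E'
from h import *
a=np.radians(TH); g=T+.001*np.array([0,0])+(-.052)*np.array([np.cos(a),np.sin(a)])+(-.052)*np.array([-np.sin(a),np.cos(a)])
print(g); plan((*g,.034),-2.5)
E
```

```text
[ 0.59128128 -0.0896823 ]
pos [0.5878 0.4183 0.1314] yaw -0.93 F [ 0.6 -0.2 -4.8] gap 0.636 t 37.67
turn az total 0.196  shift tx,ty,tz total [-8.456  0.427  1.623] tilt [-6.e-04 -4.e-04 -1.e+00]
```

apply_moves --commands '[{"tx":0,"ty":0,"tz":0,"ax":0,"ay":0,"az":0.196,"claw":-1},{"tx":-0.4,"ty":0.03,"tz":0,"ax":0,"ay":0,"az":0,"claw":-1},{"tx":-0.7,"ty":0.04,"tz":0,"ax":0,"ay":0,"az":0,"claw":-1},{"tx":-0.7,"ty":0.04,"tz":0,"ax":0,"ay":0,"az":0,"claw":-1},{"tx":-0.7,"ty":0.04,"tz":0,"ax":0,"ay":0,"az":0,"claw":-1},{"tx":-0.7,"ty":0.04,"tz":0,"ax":0,"ay":0,"az":0,"claw":-1},{"tx":-0.7,"ty":0.04,"tz":0,"ax":0,"ay":0,"az":0,"claw":-1},{"tx":-0.7,"ty":0.04,"tz":0,"ax":0,"ay":0,"az":0,"claw":-1},{"tx":-0.7,"ty":0.04,"tz":0,"ax":0,"ay":0,"az":0,"claw":-1},{"tx":-0.7,"ty":0.04,"tz":0,"ax":0,"ay":0,"az":0,"claw":-1},{"tx":-0.7,"ty":0.04,"tz":0,"ax":0,"ay":0,"az":0,"claw":-1},{"tx":-0.7,"ty":0.037,"tz":0,"ax":0,"ay":0,"az":0,"claw":-1},{"tx":-0.656,"ty":0,"tz":0,"ax":0,"ay":0,"az":0,"claw":-1},{"tx":-0.4,"ty":0,"tz":0,"ax":0,"ay":0,"az":0,"claw":-1},{"tx":0,"ty":0,"tz":0,"ax":0,"ay":0,"az":0,"claw":-1},{"tx":0,"ty":0,"tz":0.4,"ax":0,"ay":0,"az":0,"claw":-1},{"tx":0,"ty":0,"tz":0.5,"ax":0,"ay":0,"az":0,"claw":-1},{"tx":0,"ty":0,"tz":0.4,"ax":0,"ay":0,"az":0,"claw":-1},{"tx":0,"ty":0,"tz":0.29,"ax":0,"ay":0,"az":0,"claw":-1},{"tx":0,"ty":0,"tz":0,"ax":0,"ay":0,"az":0,"claw":-1}]'

```text
clock: 40.17
position: [0.5897, -0.0888, 0.0345]
orientation: [[0.044, 0.999, -0.003], [0.999, -0.044, 0.001], [0.001, -0.003, -1.0]]
wrist_force: [0.4, 1.0, -3.9]
finger_gap: 0.631
```

```bash
python3 - <<'E'
from h import *
plan((.5913,-.0897,.029),-2.5)
s=read_camera('scene'); c=read_camera('wrist')
b=cv2.resize(s['pixels'][170:300,250:450],None,fx=3,fy=3,interpolation=cv2.INTER_CUBIC)
cv2.imwrite('pics/w10.png',np.vstack([cv2.resize(c['pixels'][100:],None,fx=600/640,fy=600/640)[:210],b])[:,:,::-1])
E
```

```text
pos [ 0.5897 -0.0888  0.0345] yaw -2.55 F [ 0.4  1.  -3.9] gap 0.631 t 40.17
turn az total -0.006  shift tx,ty,tz total [-0.013  0.027  0.092] tilt [-3.1e-03  8.0e-04 -1.0e+00]
```

View pics/w10.png

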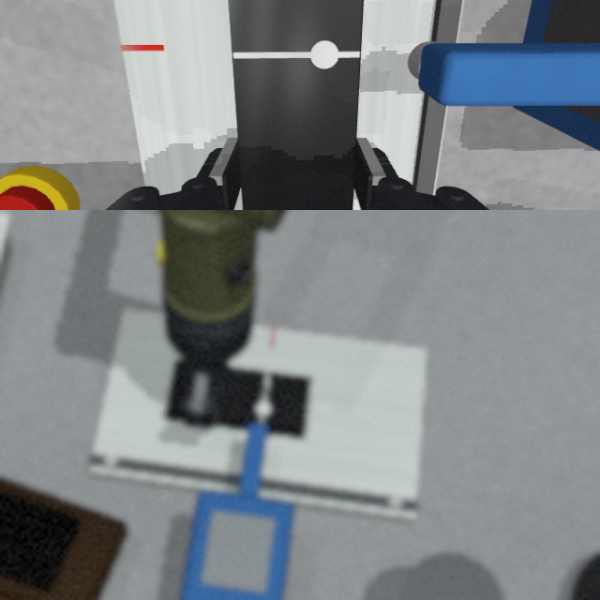

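Wrist view: dot at (324,55), tip holder at (415,62), red line at row 48. Scene: dot at (263,408) in line with the arm at (260,428). Numeric check of the dot's y, then slide.

```bash
python3 - <<'E'
from h import *
c=read_camera('wrist'); I=c['pixels'].astype(int); v,u=np.mgrid[0:400,0:640]; P=cloud(c)
d=(I.min(-1)>170)&(abs(u-346)<25)&(abs(v-159)<22); o=cv2.morphologyEx(d.astype(np.uint8),cv2.MORPH_OPEN,cv2.getStructuringElement(cv2.MORPH_ELLIPSE,(15,15)))>0
z=np.median(P[o][:,2]); q=plane(c,u[o].mean(),v[o].mean(),z); print('dot',o.sum(),z,q,press(q)*1e3)
r=(I[...,0]-I[...,1]>50)&(I[...,2]<120)&(u<190)&(v>140)&(v<160); q=plane(c,u[r].mean(),v[r].mean(),.02); print('red',r.sum(),q,press(q)*1e3)
# arm edges at columns: blue pixels
for cc in (480,520,560):
    b=np.nonzero((I[:,cc,2]-I[:,cc,0]>50)&(P[:,cc,2]>.085)&(v[:,cc]<230))[0]
    if len(b): print('arm',cc,b.min(),b.max(),np.round(press(plane(c,[cc,cc],[b.min(),b.max()],.088))*1e3,1).tolist())
E
```

```text
dot 687 0.05014690458379489 [ 0.60472644 -0.03692566  0.0501469 ] [-40.86884973   1.2928955 ]
red 223 [ 0.51195249 -0.03400301  0.02      ] [-133.68198329    0.16602288]
arm 480 152 210 [[-6.5, 9.5], [-4.0, -7.7]]
arm 520 153 210 [[4.8, 9.3], [7.9, -7.7]]
arm 560 152 211 [[16.0, 9.5], [19.8, -8.0]]
```

apply_moves --commands '[{"tx":0,"ty":0,"tz":0.12,"ax":0,"ay":0,"az":0,"claw":-1},{"tx":0,"ty":0,"tz":0,"ax":0,"ay":0,"az":0,"claw":-1},{"tx":0,"ty":0.15,"tz":0,"ax":0,"ay":0,"az":0,"claw":-1},{"tx":0,"ty":0.15,"tz":0,"ax":0,"ay":0,"az":0,"claw":-1},{"tx":0,"ty":0.15,"tz":0,"ax":0,"ay":0,"az":0,"claw":-1},{"tx":0,"ty":0.14,"tz":0,"ax":0,"ay":0,"az":0,"claw":-1},{"tx":0,"ty":0,"tz":0,"ax":0,"ay":0,"az":0,"claw":-1},{"tx":0,"ty":0,"tz":0,"ax":0,"ay":0,"az":0,"claw":-1}]'

```text
clock: 41.32
position: [0.6258, -0.0909, 0.0283]
orientation: [[0.045, 0.999, -0.001], [0.999, -0.045, 0.0], [0.0, -0.001, -1.0]]
wrist_force: [-0.2, -0.2, -4.6]
finger_gap: 0.637
```

apply_moves --commands '[{"tx":0,"ty":0.02,"tz":0.015,"ax":0,"ay":0,"az":0,"claw":-1},{"tx":0,"ty":0.02,"tz":0,"ax":0,"ay":0,"az":0,"claw":-1},{"tx":0,"ty":0,"tz":0,"ax":0,"ay":0,"az":0,"claw":-1}]'

```text
clock: 41.7
position: [0.6288, -0.0912, 0.0277]
orientation: [[0.045, 0.999, 0.0], [0.999, -0.045, -0.0], [-0.0, 0.0, -1.0]]
wrist_force: [0.5, -0.3, -4.8]
finger_gap: 0.639
```

apply_moves --commands '[{"tx":0,"ty":0,"tz":0.025,"ax":0,"ay":0,"az":0,"claw":-1},{"tx":0,"ty":0.02,"tz":0,"ax":0,"ay":0,"az":0,"claw":-1},{"tx":0,"ty":0,"tz":0,"ax":0,"ay":0,"az":0,"claw":-1}]'

```text
clock: 42.08
position: [0.6293, -0.0912, 0.0268]
orientation: [[0.045, 0.999, -0.001], [0.999, -0.045, -0.0], [-0.0, -0.001, -1.0]]
wrist_force: [-5.0, -0.0, 6.0]
finger_gap: 0.631
```

apply_moves --commands '[{"tx":0,"ty":0.02,"tz":0.01,"ax":0,"ay":0,"az":0,"claw":-1},{"tx":0,"ty":0,"tz":0,"ax":0,"ay":0,"az":0,"claw":-1},{"tx":0,"ty":0,"tz":0,"ax":0,"ay":0,"az":0,"claw":-1}]'

```text
clock: 42.45
position: [0.6301, -0.0913, 0.0268]
orientation: [[0.045, 0.999, -0.001], [0.999, -0.045, -0.0], [-0.0, -0.001, -1.0]]
wrist_force: [-6.8, 0.4, 9.0]
finger_gap: 0.634
```

apply_moves --commands '[{"tx":0,"ty":0.02,"tz":0,"ax":0,"ay":0,"az":0,"claw":-1},{"tx":0,"ty":0,"tz":0,"ax":0,"ay":0,"az":0,"claw":-1},{"tx":0,"ty":0.02,"tz":0,"ax":0,"ay":0,"az":0,"claw":-1},{"tx":0,"ty":0,"tz":0,"ax":0,"ay":0,"az":0,"claw":-1}]'

```text
clock: 42.95
position: [0.6313, -0.0912, 0.0268]
orientation: [[0.045, 0.999, -0.003], [0.999, -0.045, 0.0], [-0.0, -0.003, -1.0]]
wrist_force: [-8.3, 0.1, 11.3]
finger_gap: 0.632
```

apply_moves --commands '[{"tx":0,"ty":0.02,"tz":-0.005,"ax":0,"ay":0,"az":0,"claw":-1},{"tx":0,"ty":0,"tz":0,"ax":0,"ay":0,"az":0,"claw":-1},{"tx":0,"ty":0,"tz":0,"ax":0,"ay":0,"az":0,"claw":-1}]'

```text
clock: 43.32
position: [0.6313, -0.0912, 0.0269]
orientation: [[0.045, 0.999, -0.005], [0.999, -0.045, 0.0], [0.0, -0.005, -1.0]]
wrist_force: [-10.2, 0.1, 12.2]
finger_gap: 0.629
```

Stalled at x=0.6313, so it is at the fence. Release, lift and measure.

apply_moves --commands '[{"tx":0,"ty":0,"tz":-0.01,"ax":0,"ay":0,"az":0,"claw":-0.8},{"tx":0,"ty":0,"tz":0,"ax":0,"ay":0,"az":0,"claw":0.8},{"tx":0,"ty":0,"tz":0,"ax":0,"ay":0,"az":0,"claw":0.8},{"tx":0,"ty":0,"tz":0,"ax":0,"ay":0,"az":0,"claw":0.8},{"tx":0,"ty":0,"tz":-0.2,"ax":0,"ay":0,"az":0,"claw":0.8},{"tx":0,"ty":0,"tz":-0.4,"ax":0,"ay":0,"az":0,"claw":0.8},{"tx":0,"ty":0,"tz":-0.6,"ax":0,"ay":0,"az":0,"claw":0.8},{"tx":0,"ty":0,"tz":-0.8,"ax":0,"ay":0,"az":0,"claw":0.8},{"tx":0,"ty":0,"tz":-0.8,"ax":0,"ay":0,"az":0,"claw":0.8},{"tx":0,"ty":0,"tz":0,"ax":0,"ay":0,"az":0,"claw":0.8},{"tx":0,"ty":0,"tz":0,"ax":0,"ay":0,"az":0,"claw":0.8},{"tx":0,"ty":0,"tz":0,"ax":0,"ay":0,"az":0,"claw":0.8}]'

```text
clock: 44.82
position: [0.6336, -0.0912, 0.193]
orientation: [[0.045, 0.999, -0.003], [0.999, -0.045, 0.001], [0.0, -0.003, -1.0]]
wrist_force: [0.1, -0.1, 0.1]
finger_gap: 0.899
```

```bash
python3 - <<'E'
from h import *
plan((.4160,-.135,.055),-2.5)
c=read_camera('wrist'); save(c,'w11')
railfit(c,(.633,-.065),.04,'black')
s=read_camera('scene'); railfit(s,(.633,-.065),.04,'black')
E
```

```text
pos [ 0.6336 -0.0912  0.193 ] yaw -2.58 F [ 0.1 -0.1  0.1] gap 0.899 t 44.83
turn az total -0.01  shift tx,ty,tz total [-0.888 -3.591  2.3  ] tilt [-2.9e-03  6.0e-04 -1.0e+00]
black centre [ 0.6322 -0.0617] size [0.1273 0.0548] rail x angle 87.49 dot None dot in rail None n 0
black centre [ 0.6347 -0.0633] size [0.1245 0.0558] rail x angle 87.88 dot None dot in rail None n 0
```

View pics/w11.png

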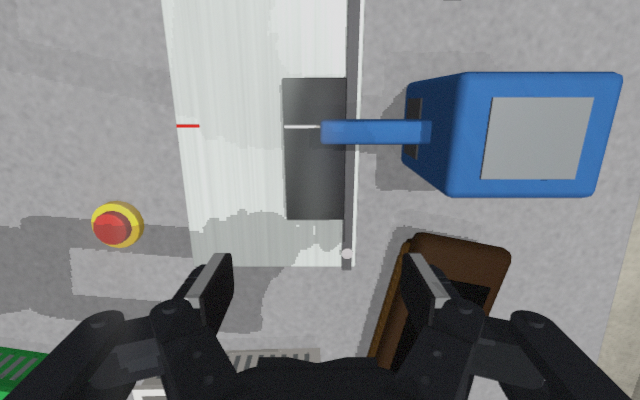

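Wrist view: black is flush on the fence (284–347, 78–219). Its line at row 127 runs under the arm centre (row 132), level with the red line (row 126). Centre about (−12.3, −22…−24) mm at 87.5°: good. Press the button.

apply_moves --commands '[{"tx":-0.1,"ty":-0.4,"tz":0,"ax":0,"ay":0,"az":0,"claw":0},{"tx":-0.15,"ty":-0.6,"tz":0,"ax":0,"ay":0,"az":0,"claw":-1},{"tx":-0.15,"ty":-0.6,"tz":0,"ax":0,"ay":0,"az":0,"claw":-1},{"tx":-0.15,"ty":-0.6,"tz":0,"ax":0,"ay":0,"az":0,"claw":-1},{"tx":-0.15,"ty":-0.6,"tz":0,"ax":0,"ay":0,"az":0,"claw":-1},{"tx":-0.1,"ty":-0.5,"tz":0.3,"ax":0,"ay":0,"az":0,"claw":-1},{"tx":-0.09,"ty":-0.29,"tz":0.5,"ax":0,"ay":0,"az":0,"claw":-1},{"tx":0,"ty":0,"tz":0.6,"ax":0,"ay":0,"az":0,"claw":-1},{"tx":0,"ty":0,"tz":0.6,"ax":0,"ay":0,"az":0,"claw":-1},{"tx":0,"ty":0,"tz":0.3,"ax":0,"ay":0,"az":0,"claw":-1},{"tx":0,"ty":0,"tz":0,"ax":0,"ay":0,"az":0,"claw":-1},{"tx":0,"ty":0,"tz":0,"ax":0,"ay":0,"az":0,"claw":-1},{"tx":0,"ty":0,"tz":0,"ax":0,"ay":0,"az":0,"claw":-1}]'

```text
clock: 46.55
position: [0.4179, -0.1354, 0.0572]
orientation: [[0.045, 0.999, 0.002], [0.999, -0.045, -0.001], [-0.001, 0.002, -1.0]]
wrist_force: [0.3, 0.2, 0.1]
finger_gap: -0.003
```

```bash
python3 - <<'E'
from h import *
plan((.4160,-.135,.0155),-2.5)
s=read_camera('scene'); c=read_camera('side')
railfit(s,(.633,-.065),.04,'black')
f=lambda k:cv2.resize(k,(600,300),interpolation=cv2.INTER_CUBIC)
cv2.imwrite('pics/w12.png',np.vstack([f(s['pixels'][200:300,250:450]),f(c['pixels'][130:260,250:510])])[:,:,::-1])
P=cloud(s)
for n in ('rail_bronze','rail_black','rail_blue','rail_red'):
    for r in models.regions_of(n,'scene')[:2]: print(n,round(r['confidence'],2),np.round(np.median(P[r['pixels']],0),3))
E
```

```text
pos [ 0.4179 -0.1354  0.0572] yaw -2.58 F [0.3 0.2 0.1] gap -0.003 t 46.55
turn az total -0.009  shift tx,ty,tz total [ 0.005 -0.032  0.695] tilt [ 1.7e-03 -8.0e-04 -1.0e+00]
black centre [ 0.6343 -0.063 ] size [0.1241 0.0549] rail x angle 87.8 dot None dot in rail None n 0
rail_bronze 0.98 [ 0.527 -0.367  0.025]
rail_black 0.77 [ 0.634 -0.068  0.04 ]
```

View pics/w12.png

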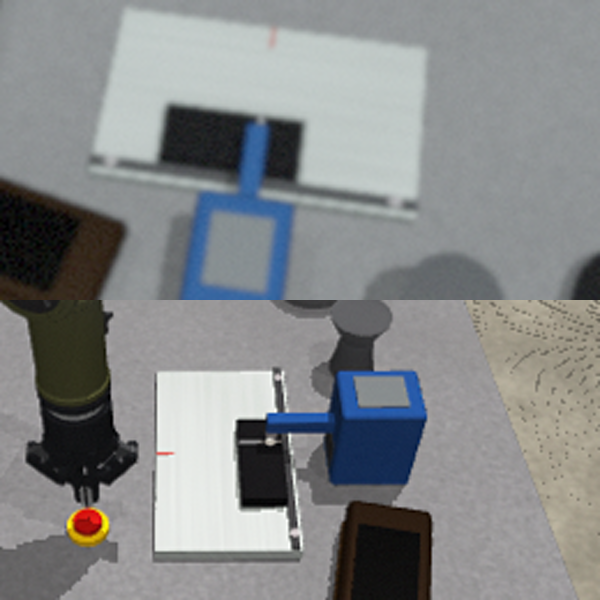

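The side view shows the dot at (270,441) under the tip holder, the rail flush, and the gripper over the button at (88,522). Pressing.

apply_moves --commands '[{"tx":0,"ty":-0.03,"tz":0.3,"ax":0,"ay":0,"az":0,"claw":-1},{"tx":0,"ty":0,"tz":0.2,"ax":0,"ay":0,"az":0,"claw":-1},{"tx":0,"ty":0,"tz":0.1,"ax":0,"ay":0,"az":0,"claw":-1},{"tx":0,"ty":0,"tz":0.05,"ax":0,"ay":0,"az":0,"claw":-1},{"tx":0,"ty":0,"tz":0.05,"ax":0,"ay":0,"az":0,"claw":-1},{"tx":0,"ty":0,"tz":0,"ax":0,"ay":0,"az":0,"claw":-1},{"tx":0,"ty":0,"tz":0,"ax":0,"ay":0,"az":0,"claw":-1},{"tx":0,"ty":0,"tz":0,"ax":0,"ay":0,"az":0,"claw":-1}]'

```text
clock: 47.85
position: [0.4149, -0.1348, 0.0158]
orientation: [[0.045, 0.999, 0.0], [0.999, -0.045, -0.0], [-0.0, 0.0, -1.0]]
wrist_force: [-4.4, 1.1, 18.4]
finger_gap: -0.002
```

apply_moves --commands '[{"tx":0,"ty":0,"tz":0,"ax":0,"ay":0,"az":0,"claw":-1},{"tx":0,"ty":0,"tz":-0.3,"ax":0,"ay":0,"az":0,"claw":-1},{"tx":0,"ty":0,"tz":-0.7,"ax":0,"ay":0,"az":0,"claw":-0.5},{"tx":0,"ty":0,"tz":-0.9,"ax":0,"ay":0,"az":0,"claw":0},{"tx":0,"ty":0,"tz":-0.9,"ax":0,"ay":0,"az":0,"claw":0.8},{"tx":0.15,"ty":0.6,"tz":0,"ax":0,"ay":0,"az":0,"claw":0.8},{"tx":0.15,"ty":0.65,"tz":0,"ax":0,"ay":0,"az":0,"claw":0.8},{"tx":0.15,"ty":0.65,"tz":0,"ax":0,"ay":0,"az":0,"claw":0.8},{"tx":0.15,"ty":0.65,"tz":0,"ax":0,"ay":0,"az":0,"claw":0.8},{"tx":0.15,"ty":0.6,"tz":0,"ax":0,"ay":0,"az":0,"claw":0.8},{"tx":0.14,"ty":0.4,"tz":0,"ax":0,"ay":0,"az":0,"claw":0.8},{"tx":0,"ty":0,"tz":0,"ax":0,"ay":0,"az":0,"claw":0.8},{"tx":0,"ty":0,"tz":0,"ax":0,"ay":0,"az":0,"claw":0.8},{"tx":0,"ty":0,"tz":0,"ax":0,"ay":0,"az":0,"claw":0.8}]'

```text
clock: 49.6
position: [0.6293, -0.0915, 0.1824]
orientation: [[0.046, 0.999, -0.001], [0.999, -0.046, 0.0], [-0.0, -0.001, -1.0]]
wrist_force: [-0.5, -0.4, -0.0]
finger_gap: 0.897
```

```bash
python3 - <<'E'
from h import *
c=read_camera('wrist'); railfit(c,(.633,-.065),.04,'black'); plan((.6313,-.0912,.0265),-2.5)
E
```

```text
black centre [ 0.6322 -0.0619] size [0.1283 0.0549] rail x angle 87.41 dot None dot in rail None n 0
pos [ 0.6294 -0.0915  0.1826] yaw -2.61 F [-0.9  0.4 -0.3] gap 0.898 t 49.65
turn az total -0.014  shift tx,ty,tz total [0.007 0.031 2.602] tilt [-5.e-04 -0.e+00 -1.e+00]
```

apply_moves --commands '[{"tx":0,"ty":0.03,"tz":0.5,"ax":0,"ay":0,"az":0,"claw":0.8},{"tx":0,"ty":0,"tz":0.7,"ax":0,"ay":0,"az":0,"claw":0.8},{"tx":0,"ty":0,"tz":0.7,"ax":0,"ay":0,"az":0,"claw":0.8},{"tx":0,"ty":0,"tz":0.4,"ax":0,"ay":0,"az":0,"claw":0.8},{"tx":0,"ty":0,"tz":0.2,"ax":0,"ay":0,"az":0,"claw":0.8},{"tx":0,"ty":0,"tz":0.1,"ax":0,"ay":0,"az":0,"claw":0.8},{"tx":0,"ty":0,"tz":0,"ax":0,"ay":0,"az":0,"claw":0.8},{"tx":0,"ty":0,"tz":0,"ax":0,"ay":0,"az":0,"claw":0},{"tx":0,"ty":0,"tz":0,"ax":0,"ay":0,"az":0,"claw":-1},{"tx":0,"ty":0,"tz":0,"ax":0,"ay":0,"az":0,"claw":-1},{"tx":0,"ty":0,"tz":0,"ax":0,"ay":0,"az":0,"claw":-1},{"tx":0,"ty":0,"tz":0,"ax":0,"ay":0,"az":0,"claw":-1},{"tx":0,"ty":-0.1,"tz":-0.03,"ax":0,"ay":0,"az":0,"claw":-1},{"tx":0,"ty":-0.2,"tz":0,"ax":0,"ay":0,"az":0,"claw":-1},{"tx":0,"ty":-0.25,"tz":0,"ax":0,"ay":0,"az":0,"claw":-1},{"tx":0,"ty":-0.25,"tz":0,"ax":0,"ay":0,"az":0,"claw":-1},{"tx":0,"ty":0,"tz":0,"ax":0,"ay":0,"az":0,"claw":-1},{"tx":0,"ty":0,"tz":0,"ax":0,"ay":0,"az":0,"claw":-1}]' --newtons 70

```text
clock: 51.9
position: [0.5841, -0.0891, 0.0282]
orientation: [[0.045, 0.999, -0.0], [0.999, -0.045, 0.0], [0.0, -0.0, -1.0]]
wrist_force: [-1.0, -0.5, -2.8]
finger_gap: 0.623
```

apply_moves --commands '[{"tx":0,"ty":0,"tz":-0.3,"ax":0,"ay":0,"az":0,"claw":-1},{"tx":0,"ty":0,"tz":-0.6,"ax":0,"ay":0,"az":0,"claw":-1},{"tx":0,"ty":0,"tz":-0.7,"ax":0,"ay":0,"az":0,"claw":-1},{"tx":-0.5,"ty":-0.2,"tz":-0.6,"ax":0,"ay":0,"az":0,"claw":-1},{"tx":-0.7,"ty":-0.3,"tz":0,"ax":0,"ay":0,"az":0,"claw":-1},{"tx":-0.7,"ty":-0.3,"tz":0,"ax":0,"ay":0,"az":0,"claw":-1},{"tx":-0.7,"ty":-0.3,"tz":0,"ax":0,"ay":0,"az":0,"claw":-1},{"tx":-0.5,"ty":-0.2,"tz":0,"ax":0,"ay":0,"az":0,"claw":-1},{"tx":0,"ty":0,"tz":0,"ax":0,"ay":0,"az":0,"claw":-1}]'

```text
clock: 53.02
position: [0.4974, -0.2739, 0.1599]
orientation: [[0.048, 0.999, -0.0], [0.999, -0.048, -0.001], [-0.001, -0.0, -1.0]]
wrist_force: [-0.0, 1.1, -5.4]
finger_gap: 0.636
```

apply_moves --commands '[{"tx":0,"ty":0,"tz":0,"ax":0,"ay":0,"az":0.92,"claw":-1},{"tx":0,"ty":0,"tz":0,"ax":0,"ay":0,"az":0.92,"claw":-1},{"tx":0,"ty":0,"tz":0,"ax":0,"ay":0,"az":0.92,"claw":-1},{"tx":0,"ty":0,"tz":0,"ax":0,"ay":0,"az":0.92,"claw":-1},{"tx":0,"ty":0,"tz":0,"ax":0,"ay":0,"az":0.92,"claw":-1},{"tx":0,"ty":0,"tz":0,"ax":0,"ay":0,"az":0.92,"claw":-1},{"tx":0,"ty":0,"tz":0,"ax":0,"ay":0,"az":0.92,"claw":-1},{"tx":0,"ty":0,"tz":0,"ax":0,"ay":0,"az":0.92,"claw":-1},{"tx":0,"ty":0,"tz":0,"ax":0,"ay":0,"az":0.92,"claw":-1},{"tx":0,"ty":0,"tz":0,"ax":0,"ay":0,"az":0.92,"claw":-1},{"tx":0,"ty":0,"tz":0,"ax":0,"ay":0,"az":0.92,"claw":-1},{"tx":0,"ty":0,"tz":0,"ax":0,"ay":0,"az":0.92,"claw":-1},{"tx":0,"ty":0,"tz":0,"ax":0,"ay":0,"az":0,"claw":-1},{"tx":0,"ty":0,"tz":0,"ax":0,"ay":0,"az":0,"claw":-1}]'

```text
clock: 54.78
position: [0.4983, -0.2709, 0.16]
orientation: [[1.0, -0.013, -0.0], [-0.013, -1.0, 0.0], [-0.0, -0.0, -1.0]]
wrist_force: [0.5, 0.4, -4.0]
finger_gap: 0.631
```

```bash
python3 - <<'E'
from h import *
plan((.496,-.3715,.08),-90.8)
c=read_camera('scene'); railfit(c,(.524,-.371),.025)
E
```

```text
pos [ 0.4983 -0.2709  0.16  ] yaw -90.75 F [ 0.5  0.4 -4. ] gap 0.631 t 54.77
turn az total 0.007  shift tx,ty,tz total [-0.014  1.677  1.333] tilt [-3.e-04  5.e-04 -1.e+00]
bronze centre [ 0.5211 -0.3689] size [0.1307 0.0562] rail x angle 179.09 dot None dot in rail None n 0
```

apply_moves --commands '[{"tx":0,"ty":0.3,"tz":0,"ax":0,"ay":0,"az":0,"claw":-1},{"tx":0,"ty":0.5,"tz":0,"ax":0,"ay":0,"az":0,"claw":-1},{"tx":0,"ty":0.5,"tz":0,"ax":0,"ay":0,"az":0,"claw":-1},{"tx":0,"ty":0.36,"tz":0,"ax":0,"ay":0,"az":0,"claw":-1},{"tx":0,"ty":0,"tz":0.5,"ax":0,"ay":0,"az":0,"claw":-1},{"tx":0,"ty":0,"tz":0.5,"ax":0,"ay":0,"az":0,"claw":-1},{"tx":0,"ty":0,"tz":0.4,"ax":0,"ay":0,"az":0,"claw":-1},{"tx":0,"ty":0,"tz":0,"ax":0,"ay":0,"az":0,"claw":-1},{"tx":0,"ty":0,"tz":0,"ax":0,"ay":0,"az":0,"claw":-1}]'

```text
clock: 55.95
position: [0.4971, -0.3719, 0.077]
orientation: [[1.0, -0.016, 0.001], [-0.016, -1.0, -0.001], [0.001, 0.001, -1.0]]
wrist_force: [0.6, 0.2, -3.9]
finger_gap: 0.627
```

```bash
python3 - <<'E'
from h import *
plan((.496,-.3705,.034),-90.8)
c=read_camera('wrist'); a=cv2.resize(c['pixels'],None,fx=.75,fy=.75)
c2=read_camera('side'); b=cv2.resize(c2['pixels'][200:350,230:440],(480,300),interpolation=cv2.INTER_CUBIC)
cv2.imwrite('pics/w13.png',np.vstack([a[:,:],b])[:,:,::-1])
E
```

```text
pos [ 0.4971 -0.3719  0.077 ] yaw -90.9 F [ 0.6  0.2 -3.9] gap 0.627 t 55.95
turn az total -0.013  shift tx,ty,tz total [-0.019 -0.023  0.716] tilt [ 1.1e-03 -9.0e-04 -1.0e+00]
```

View pics/w13.png

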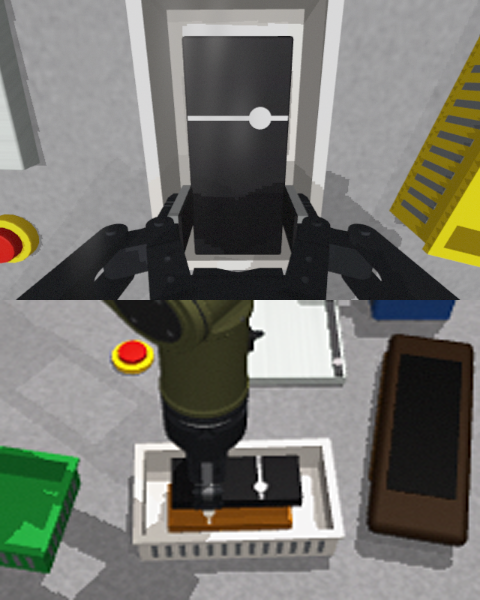

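Black is held right above bronze inside the crate (rail columns 182–293, crate rim 127–343). Lower and release.

apply_moves --commands '[{"tx":0,"ty":-0.02,"tz":0.2,"ax":0,"ay":0,"az":0,"claw":-1},{"tx":0,"ty":0,"tz":0.2,"ax":0,"ay":0,"az":0,"claw":-1},{"tx":0,"ty":0,"tz":0.15,"ax":0,"ay":0,"az":0,"claw":-1},{"tx":0,"ty":0,"tz":0.1,"ax":0,"ay":0,"az":0,"claw":-1},{"tx":0,"ty":0,"tz":0.06,"ax":0,"ay":0,"az":0,"claw":-1},{"tx":0,"ty":0,"tz":0,"ax":0,"ay":0,"az":0,"claw":-1},{"tx":0,"ty":0,"tz":0,"ax":0,"ay":0,"az":0,"claw":-1}]'

```text
clock: 56.92
position: [0.4968, -0.37, 0.0339]
orientation: [[1.0, -0.016, 0.001], [-0.016, -1.0, -0.0], [0.001, 0.0, -1.0]]
wrist_force: [0.2, 0.1, -3.1]
finger_gap: 0.632
```

apply_moves --commands '[{"tx":0,"ty":0,"tz":0.02,"ax":0,"ay":0,"az":0,"claw":-1},{"tx":0,"ty":0,"tz":0,"ax":0,"ay":0,"az":0,"claw":-1},{"tx":0,"ty":0,"tz":0,"ax":0,"ay":0,"az":0,"claw":0.5},{"tx":0,"ty":0,"tz":0,"ax":0,"ay":0,"az":0,"claw":0.5},{"tx":0,"ty":0,"tz":0,"ax":0,"ay":0,"az":0,"claw":0.5},{"tx":0,"ty":0,"tz":0,"ax":0,"ay":0,"az":0,"claw":0.5},{"tx":0,"ty":0,"tz":-0.2,"ax":0,"ay":0,"az":0,"claw":0.5},{"tx":0,"ty":0,"tz":-0.4,"ax":0,"ay":0,"az":0,"claw":0.5},{"tx":0,"ty":0,"tz":-0.7,"ax":0,"ay":0,"az":0,"claw":0.5},{"tx":0,"ty":0,"tz":-0.8,"ax":0,"ay":0,"az":0,"claw":0.5},{"tx":-0.6,"ty":0,"tz":-0.8,"ax":0,"ay":0,"az":0,"claw":0.5},{"tx":-0.6,"ty":0.6,"tz":0,"ax":0,"ay":0,"az":0,"claw":0.5},{"tx":0,"ty":0.8,"tz":0,"ax":0,"ay":0,"az":0,"claw":0.5},{"tx":0,"ty":0.8,"tz":0,"ax":0,"ay":0,"az":0,"claw":0.5},{"tx":0,"ty":0,"tz":0,"ax":0,"ay":0,"az":0,"claw":0.5}]'

```text
clock: 58.8
position: [0.4221, -0.5045, 0.2071]
orientation: [[1.0, -0.019, 0.001], [-0.019, -1.0, -0.003], [0.001, 0.003, -1.0]]
wrist_force: [-0.1, 0.6, 0.1]
finger_gap: 0.749
```

```bash
python3 - <<'E'
from h import *
s=read_camera('scene'); c=read_camera('side')
railfit(s,(.524,-.371),.045,'black'); railfit(c,(.524,-.371),.045,'black')
for cam,n in ((s,'scene'),(c,'side')):
    P=cloud(cam)
    for t in ('rail_bronze','rail_black','rail_blue','rail_red'):
        for r in models.regions_of(t,n)[:2]:
            q=P[r['pixels']]; print(n,t,round(r['confidence'],2),np.round(np.median(q,0),3),np.round(np.percentile(q[:,2],[10,90]),3))
cv2.imwrite('pics/w14.png',np.hstack([s['pixels'][20:,20:560],cv2.resize(c['pixels'][200:350,230:440],(252,180)).repeat(1,0) if 0 else np.pad(cv2.resize(c['pixels'][200:350,230:440],(252,180)),((0,200),(0,0),(0,0)))])[:,:,::-1])
plan((.4,-.5,.25),-90)
E
```

```text
black centre [ 0.5284 -0.3667] size [0.1308 0.0553] rail x angle 179.11 dot [ 0.5468 -0.3841] dot in rail [-0.0186  0.0171] n 32
black centre [ 0.5238 -0.3736] size [0.1285 0.0583] rail x angle 179.1 dot [ 0.5489 -0.3835] dot in rail [-0.0252  0.0095] n 17
scene rail_bronze 0.25 [ 0.534 -0.366  0.045] [0.041 0.048]
scene rail_black 0.66 [ 0.531 -0.366  0.045] [0.038 0.048]
side rail_bronze 0.74 [ 0.501 -0.4    0.021] [0.01  0.027]
side rail_black 0.71 [ 0.524 -0.377  0.044] [0.041 0.047]
side rail_red 0.58 [ 0.622 -0.074  0.02 ] [0.017 0.127]
side rail_red 0.23 [0.777 0.113 0.097] [0.023 0.101]
pos [ 0.4227 -0.5     0.2066] yaw -90.85 F [-0.2 -1.2 -0.1] gap 0.746 t 59.3
turn az total -0.106  shift tx,ty,tz total [-0.379  0.    -0.723] tilt [ 1.e-04 -1.e-04 -1.e+00]
```

```bash
python3 - <<'E'
from h import *
for n in ('scene','side'):
    c=read_camera(n); P=cloud(c); I=c['pixels'].astype(int)
    z=(P[...,2]>.012)&(P[...,2]<.03)&(c['depth']>0)&(P[...,0]<1)&(abs(P[...,1])<.8)
    for k,m in (('red',(I[...,0]-I[...,1]>60)&(I[...,0]-I[...,2]>60)&(I[...,1]<90)),('blue',(I[...,2]-I[...,0]>40))):
        q,l,st,ce=cv2.connectedComponentsWithStats((m&z).astype(np.uint8))
        print(n,k,[(int(s[4]),np.round(np.median(P[l==i+1],0),3).tolist()) for i,s in enumerate(st[1:]) if s[4]>25])
    for t in ('planter','vase','saucers'):
        for r in models.regions_of(t,n)[:1]: print(n,t,np.round(np.median(P[r['pixels']],0),3))
E
```

```text
scene red [(65, [0.418, -0.134, 0.023])]
scene blue [(34, [0.82, -0.05, 0.026])]
scene planter [ 0.746 -0.285  0.056]
scene vase [0.788 0.127 0.1  ]
scene saucers [0.752 0.303 0.025]
side red []
side blue [(131, [0.765, -0.086, 0.022])]
side planter [ 0.73  -0.319  0.055]
side vase [0.777 0.113 0.097]
side saucers [0.749 0.296 0.023]
```

```bash
python3 -c "
from h import *
print(order.hand_in())"
```

```text
the job is handed in; nothing more can be done
None
```

I marked the two rails on the bench, bronze then black, put both in the white crate, and handed the job in at about 60 s. I found no blue or red rail in either the first pictures or the final colour search.

**Marking:** both rails were pushed until they stalled against the fence, then let go. The button bottomed out each time at about 15.8 mm with 15–18 N and was held there for several rows.
- **Bronze:** its dot was about 1 mm from the tip line and the rail was within about 0.1° of the fence direction.
- **Black:** its dot was about 1 mm off the tip line just before the slide. After release its line looked level with the red line, with the rail within about 0.1° of the fence. Black had been knocked a few centimetres aside before I picked it up, so I measured it again first.

**Final checks:**
- Bronze lies flat on the crate floor, and black lies flat on top of it, with its top at about 45 mm and its centre within about 5 mm of the crate's.
- The planter, vase and saucers read the same as at the start, to about 1–2 mm.

**Disagreements and failures:**
- The scene and side cameras differ by about 5–7 mm on black's position in the crate, well inside the limits.
- After black was lifted clear, fits of its outline on the bed came out 2–5 mm short, so its position along the fence is known only to about 2 mm.
- The networks gave a few false "red rail" reports, which were really the press bed and the vase.
- My last picture was refused because of the viewing limit, so the final crate check rests on depth measurements alone.

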